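# Load a photo stirrer and switch on its places with a stylus

## Task

Set up the photo-stirring run: take every jar out of the wire basket and stand it upright on a free stirring place of its own, centred on the ring (the lamp arm hangs half in the way and can be swung aside), then swing the lamp arm so that its bar lies straight above the row of places. Last, with the stylus from its stand and never with the fingers, switch on the small rocker of every place that carries a vessel, the beaker already standing there included, leave those of empty places off, and put the stylus back in its stand. The beaker stays on its place.

Things in the scene. Friction and masses are not known exactly. Their poses are not given: they have to be found in the camera images.
- photo_stirrer: low white bench instrument, 180 x 310 x 30 mm, fixed; origin at the centre of its underside; x axis from the switch panel (robot side) to the row of stirring places, y axis to the lamp-post end. Flat top 30 mm up, with a lip 5 mm wide and 6 mm high along its far edge and ends. The lamp post (16 mm thick, 144 mm tall) stands at x 40, y 200 mm.
- place1 (a point): centre of stirring place 1 on the instrument's flat top (z axis up); a printed ring 45 mm across. Places 1 to 5 run in one row, 1 nearest the lamp post, 52 mm apart.
- place2 (a point): centre of stirring place 2 on the instrument's flat top (z axis up); a printed ring 45 mm across. Places 1 to 5 run in one row, 1 nearest the lamp post, 52 mm apart.
- place3 (a point): centre of stirring place 3 on the instrument's flat top (z axis up); a printed ring 45 mm across. Places 1 to 5 run in one row, 1 nearest the lamp post, 52 mm apart.
- place4 (a point): centre of stirring place 4 on the instrument's flat top (z axis up); a printed ring 45 mm across. Places 1 to 5 run in one row, 1 nearest the lamp post, 52 mm apart.
- place5 (a point): centre of stirring place 5 on the instrument's flat top (z axis up); a printed ring 45 mm across. Places 1 to 5 run in one row, 1 nearest the lamp post, 52 mm apart.
- switch_panel: black bezel 40 x 104 mm in the instrument's top, in front of the places, with a row of five small rockers, no finger may touch it; origin at its centre, 1 mm under the flat top, same axes as the instrument. The middle (pivot) of rocker k lies at x 0, y (3 - k) x 14 mm, z 8.5 mm from here. Paddles are 9 mm wide, 22 mm long along x; a raised end stands 5 mm over the middle.
- rocker1 (a joint): angle of rocker 1, the switch of place 1 (rad): 0 = off (half towards the places, +x, raised), 0.44 = on (that half pressed flush). Press straight down on the raised half, 8 mm from the pivot; it snaps over past its middle and stays; about 3 N.
- rocker2 (a joint): angle of rocker 2, the switch of place 2 (rad): 0 = off (half towards the places, +x, raised), 0.44 = on (that half pressed flush). Press straight down on the raised half, 8 mm from the pivot; it snaps over past its middle and stays; about 3 N.
- rocker3 (a joint): angle of rocker 3, the switch of place 3 (rad): 0 = off (half towards the places, +x, raised), 0.44 = on (that half pressed flush). Press straight down on the raised half, 8 mm from the pivot; it snaps over past its middle and stays; about 3 N.
- rocker4 (a joint): angle of rocker 4, the switch of place 4 (rad): 0 = off (half towards the places, +x, raised), 0.44 = on (that half pressed flush). Press straight down on the raised half, 8 mm from the pivot; it snaps over past its middle and stays; about 3 N.
- rocker5 (a joint): angle of rocker 5, the switch of place 5 (rad): 0 = off (half towards the places, +x, raised), 0.44 = on (that half pressed flush). Press straight down on the raised half, 8 mm from the pivot; it snaps over past its middle and stays; about 3 N.
- lamp_arm (a joint): angle of the lamp arm about its upright post (rad): 0 = the lamp bar lies straight above the row of places; grows as the bar swings away from the row to the side far from the switch panel (counter-clockwise from above). Range -0.5 to 1.7. A stiff friction hinge (about 2 N at the knob): it stays where it is left; no stop at 0.
- lamp_pivot (a point): point on the upright hinge axis of the lamp arm, at the height of the bar's underside, 147 mm above the worktop.
- lamp_knob (a point): top centre of the black grip knob (15 mm thick, 28 mm high) on top of the lamp bar, 110 mm from the hinge axis. The bar is an aluminium LED bar 44 mm wide, 22 mm thick, from 60 to 320 mm from the axis, its underside 145 mm and its top 167 mm above the worktop.
- basket: shallow open steel wire basket, 160 x 230 x 18 mm (x, y, height), walls 3 mm, inner floor 4 mm up; fixed; origin at the centre of its underside. Vials stand in it.
- jar_1: squat glass sample jar with a black screw cap, 36 mm in diameter, 32 mm tall, standing; origin at the centre of its underside, z up. It may be absent.
- jar_2: squat glass sample jar with a black screw cap, 36 mm in diameter, 32 mm tall, standing; origin at the centre of its underside, z up. It may be absent.
- jar_3: squat glass sample jar with a black screw cap, 40 mm in diameter, 36 mm tall, standing; origin at the centre of its underside, z up. It may be absent.
- jar_4: squat glass sample jar with a black screw cap, 40 mm in diameter, 36 mm tall, standing; origin at the centre of its underside, z up. It may be absent.
- beaker_25: small glass beaker, 44 mm wide, 50 mm tall, standing on stirring place 2; it may be absent. Origin at the centre of its underside.
- beaker_50: glass beaker, 52 mm wide, 58 mm tall, standing on stirring place 4; it may be absent. Origin at the centre of its underside.
- stylus: slim metal switch stylus, 150 mm long, 30 g, upright in its stand, point down: origin at its point (4 mm thick), z up along it to the grip end. Shaft 7 mm thick up to 40 mm, then a collar 20 mm across and 4 mm thick, then a round grip 11 mm thick from 44 to 150 mm.
- stylus_stand: grey round weighted stand, foot 56 mm across, 50 mm tall, fixed, with an upright hole 13 mm across and 41 mm deep in its 27 mm thick neck; origin at the centre of its underside. The stylus's collar rests on its rim, the point then 10 mm above the worktop.
Mind the look-alikes: they are no part of the job. What is shaped like the jar_3 but brown or pink is not meant. What is shaped like the jar_2 but pink is not meant.

How it is judged:
By the outcome, as a careful person would: the job done as asked, in the order asked, and still so for the second after the job is handed in, with the robot touching nothing.
Of jar_1, jar_2, jar_3, jar_4 only 2 to 3 are there at a start; the rules pass over those that are not, and their reading is None.
Of beaker_25, beaker_50 only 1 to 1 are there at a start; the rules pass over those that are not, and their reading is None.
At some moment in a run one of jar_1, jar_2, jar_3, jar_4 may be knocked a few centimetres aside while the robot is not near it.
It also fails if it takes over 210 s, if anything falls off the work surface, if the arm or the gripper's body presses on something with over 40 N, if the wrist force passes 120 N, or if a joint passes its speed limit or range.

## Robot

A 7-joint arm with a two-finger parallel gripper is mounted at the origin on a cart in front of the work surface, level with it; the furniture and walls round the work are solid. World frame = base frame: x ahead of the robot, y to its left, z up, the work surface at z = 0. Lengths are in m, angles in rad, forces in N, time in s.
With the tool pointing down it reaches from about 0.4 to 0.85 m from the base axis. Payload 4.5 kg.
Tool frame: the origin (TCP) lies between the finger pads; the fingertips stand 8 mm ahead of it and the grasp point (between the pads) lies 11 mm behind it; z points along the fingers, y is the line along which they close (so a half turn about z gives the same grasp; the last joint's range is limited). The gripper opens to 85 mm and grips with 20 to 120 N. Pads are 22 mm wide; open, the fingers measure 114 mm over their backs; the gripper's body (76 mm by 85 mm) begins 54 mm behind the grasp point. The pads swing forward as they close: fully open they stand 13 mm farther back than shut.
Start: joints at [1.216, 0.689, -0.195, 1.565, 0.157, 0.902, -0.215], TCP at [0.237, -0.578, 0.239] pointing down, gripper open.
Joint ranges: [-3.01, 3.01], [-0.46, 2.08], [-1.47, 1.51], [0.13, 2.56], [-1, 4.14], [0.04, 2.09], [-2.66, 2.66]. Speed limits (rad/s): [2.57, 2.57, 3.14, 3.14, 3.14, 3.14, 3.14].

## Interface

Orientations are given as [roll, pitch, yaw] about the fixed x, y, z axes, in that order (R = Rz(yaw) Ry(pitch) Rx(roll)).
In Python, from workcell import status, viewer, job_done gives the robot as it stands. The module is installed in compiled form; this text tells all that it offers.
- The arm moves only by the shell command python3 -m creep 'ROWS' [FORCE]. ROWS is JSON, a list of rows, each a list of 7 numbers: the opening, from -1 (shut) to 1 (fully open), so that 0 is half open, then the shift along the tool's x, y, z in m, then the turn, a rotation vector about the tool's x, y, z in degrees. In form: [[fingers, dx, dy, dz, ax, ay, az], ...]. A call has 1 to 8 rows; each row is the pose to reach, as a shift and turn from the pose commanded when the call began, along the tool's axes at that moment; what a row does not reach only later rows make up. A row lasts 1/12 s, in which the tool goes at most 41.7 mm and 7.16 degrees, less where a joint would pass 70% of its speed; a pose out of reach is approached as far as the arm can. A call with a gripper value outside its range is refused whole. The fingers move at their own pace and stop on an object; FORCE is the grip in N (left out, the last holds). Time passes only in rows, so rows that repeat a pose let the fingers close. It gives the time, the measured TCP pose, the force, the opening and the grip force at its end, in the units of the state.
- status.read_state(): the state, without advancing time (a new reading comes with each control period).
- viewer.capture(name): name is "side" or "top"; returns a dict with "image" (480x640x3 uint8, red, green, blue), "depth" (480x640 float32, m along the optical axis (not along the pixel's ray), 0 where there is no reading), "K" (3x3 intrinsics, pixels), "xyz" and "attitude" of the camera in the world. Camera axes: x right, y up, looking along -z (the intrinsics and any distortion apply to the point x, -y, -z); pixel columns grow to the right and rows downward; lengths in m; the calibration is good to about 2 mm. A picture is of the moment at which its call begins.
- job_done(): hands the job in; it is judged then, once.
Trained networks look in a picture, given as the dict that the camera call returned (one of the last four; its "shot" number tells which), for a name from the list of things; names that differ only in an ending like _2 or _b are one class to them, and where a whole thing is asked for, a point or a joint stands for the part that bears it (a point fixed in the world has none). Each returns a list of dicts, best first, with "score" (0 to 1); they miss things now and then, are a little off and sometimes report something else, mostly with a low value. They report only what shows in the picture. A call takes as long as a camera call. They do not tell look-alikes from the thing itself.
- viewer.cut_out(picture, name): "mask" (480x640 bool, what is visible of it) and "rect" ([left, top, right, bottom] in pixels, round what is visible of it).
The state is a dict: "time": time; "joint_positions": joint angles; "qd": joint speeds; "joint_torque": joint torques, N m; "eef_pos": TCP position; "eef_rot": TCP orientation; "wrist_force": force on the tool from outside, world axes, zero at the start; "moment": the same for the moment, N m; "width": opening from 0.0 (shut) to 1.0 (fully open); "grasp_force": force on a finger pad.
Only numpy, scipy, OpenCV 4.12 (cv2) and the standard library are available. Lean on these libraries where they do the work, as an engineer would, in place of code of your own. Each camera call takes 0.05 s, during which the arm holds its last target. There are 200 camera calls.

## Working session

There is one attempt and no reset: what is moved stays moved. The work goes in short steps, Python scripts to look and compute and a shell command to move; the robot and the scene stay as the last step left them, time stands still between calls to the robot, and variables do not carry over. Pictures are saved under pics/ and viewed, at most 14 in all, crops included, and the job is handed in when it is done.

```bash
mkdir -p pics; ls; cat > h.py <<'E'
import numpy as np, cv2
from workcell import status, viewer, job_done
from scipy.spatial.transform import Rotation as R
def cap(n,save=None):
    p=viewer.capture(n)
    if save: cv2.imwrite(f'pics/{save}.png',p['image'][...,::-1])
    return p
def rot(p):
    a=np.array(p['attitude'],float)
    return a if a.shape==(3,3) else R.from_euler('xyz',a).as_matrix()
def cloud(p):
    K=np.array(p['K']);d=p['depth'];v,u=np.mgrid[:480,:640]
    X=np.stack([(u-K[0,2])/K[0,0]*d,-(v-K[1,2])/K[1,1]*d,-d],-1)
    W=X@rot(p).T+np.array(p['xyz']); W[d==0]=np.nan
    return W
def proj(p,P):
    K=np.array(p['K']);c=(np.atleast_2d(P)-np.array(p['xyz']))@rot(p)
    return np.c_[K[0,0]*c[:,0]/-c[:,2]+K[0,2],K[1,1]*c[:,1]/c[:,2]+K[1,2]]
def atz(p,uv,z):
    K=np.array(p['K']);uv=np.atleast_2d(uv)
    r=np.c_[(uv[:,0]-K[0,2])/K[0,0],-(uv[:,1]-K[1,2])/K[1,1],-np.ones(len(uv))]@rot(p).T
    o=np.array(p['xyz']);return o+r*((z-o[2])/r[:,2])[:,None]
E
python3 - <<'E'
from h import *
s=status.read_state();print({k:np.round(v,3) for k,v in s.items()})
for n in('top','side'):
    p=cap(n,n+'0');print(n,p['K'],p['xyz'],p['attitude'],[k for k in p])
    W=cloud(p)
    for t in('jar_1','jar_3','beaker_25','beaker_50','stylus','stylus_stand','lamp_knob','photo_stirrer','switch_panel','basket'):
        for r in viewer.cut_out(p,t):
            if r['score']<.3: continue
            m=r['mask'];q=W[m];q=q[~np.isnan(q[:,0])]
            print(t,round(r['score'],2),np.round(r['rect']),np.round(np.median(q,0),3) if len(q) else None,np.round(np.percentile(q,[2,98],axis=0),3).tolist() if len(q) else '')
E
```

```text
pics
{'time': np.float64(0.0), 'joint_positions': array([ 1.216,  0.69 , -0.194,  1.566,  0.157,  0.903, -0.215]), 'qd': array([ 0.002, -0.   , -0.   ,  0.   , -0.001, -0.002, -0.001]), 'joint_torque': array([ 1.0000e-03, -5.3960e+01, -1.2670e+00, -1.5855e+01,  9.0000e-03,
        1.0000e-02,  0.0000e+00]), 'eef_pos': array([ 0.237, -0.578,  0.238]), 'eef_rot': array([-3.14 ,  0.   ,  0.389]), 'wrist_force': array([0.116, 0.756, 0.624]), 'moment': array([-0.037, -0.01 , -0.002]), 'grasp_force': np.float64(0.0), 'width': np.float64(0.999)}
top [[536.33071782   0.         310.05732308]
 [  0.         536.33071782 232.41643934]
 [  0.           0.           1.        ]] [ 0.35821744 -0.03596369  1.50698308] [ 0.09616839 -0.01072524 -1.55048975] ['image', 'depth', 'K', 'xyz', 'attitude', 'shot']
jar_1 0.74 [416. 175. 433. 192.] [ 0.637 -0.371  0.035] [[0.621, -0.39, 0.008], [0.657, -0.353, 0.042]]
jar_1 0.59 [436. 219. 450. 233.] [ 0.527 -0.412  0.035] [[0.512, -0.43, 0.015], [0.543, -0.398, 0.042]]
jar_1 0.54 [465. 174. 480. 191.] [ 0.65  -0.502  0.031] [[0.635, -0.52, 0.009], [0.666, -
[... 3782 characters left out ...]
.075] [[0.515, 0.332, -0.004], [0.569, 0.516, 0.146]]
stylus_stand 0.48 [290. 195. 308. 213.] [0.519 0.333 0.013] [[0.5, 0.316, 0.001], [0.544, 0.355, 0.048]]
lamp_knob 0.94 [306. 176. 385. 246.] [0.569 0.014 0.166] [[0.52, -0.109, 0.149], [0.619, 0.201, 0.182]]
photo_stirrer 0.9 [294. 176. 385. 313.] [ 0.528 -0.041  0.031] [[0.416, -0.153, 0.015], [0.607, 0.2, 0.171]]
switch_panel 0.83 [302. 263. 317. 285.] [ 0.444 -0.043  0.034] [[0.425, -0.072, 0.027], [0.464, 0.003, 0.043]]
switch_panel 0.56 [294. 180. 384. 312.] [ 0.528 -0.04   0.031] [[0.415, -0.153, 0.011], [0.608, 0.201, 0.171]]
basket 0.84 [325. 325. 414. 417.] [ 0.478 -0.364  0.01 ] [[0.404, -0.474, -0.002], [0.583, -0.238, 0.021]]
```

```bash
python3 - <<'E'
import cv2,numpy as np
a=cv2.imread('pics/top0.png');b=cv2.imread('pics/side0.png')
A=cv2.resize(a[160:310,140:490],(800,343),interpolation=cv2.INTER_CUBIC)
B=cv2.resize(b[320:430,270:460],(400,232),interpolation=cv2.INTER_CUBIC)
C=cv2.resize(b[165:320,270:400],(195,232),interpolation=cv2.INTER_CUBIC)
o=np.zeros((580,800,3),np.uint8);o[:343]=A;o[345:577,:400]=B;o[345:577,410:605]=C
cv2.imwrite('pics/v1.png',o)
E
```

```text
(no output)
```

View pics/v1.png

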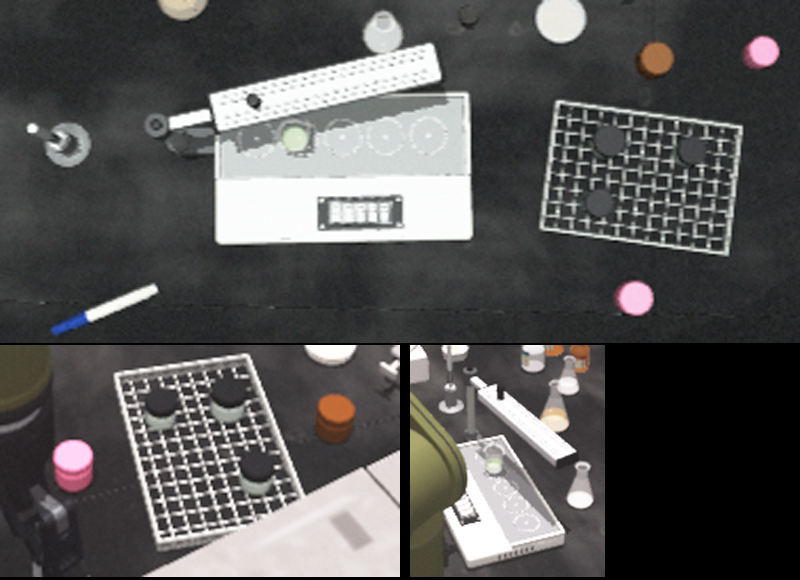

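```bash
cat >> h.py <<'E'
def circ(p,W,m,r,dz=.006):
    q=W[m];q=q[~np.isnan(q[:,0])];zt=np.percentile(q[:,2],90);t=q[abs(q[:,2]-zt)<dz]
    (c,rad)=cv2.minEnclosingCircle(t[:,:2].astype(np.float32))
    return np.round([*((t[:,:2].min(0)+t[:,:2].max(0))/2),*np.median(t[:,:2],0),zt,rad],4)
def jars(n='top'):
    p=cap(n);W=cloud(p)
    for r in viewer.cut_out(p,'jar_1'):
        if r['score']<.3: continue
        q=W[r['mask']];q=q[~np.isnan(q[:,0])]
        if len(q)>500 or len(q)<20: continue
        col=np.median(p['image'][r['mask']],0)
        print(n,round(r['score'],2),circ(p,W,r['mask'],0),col)
    return p
E
python3 - <<'E'
from h import *
for n in('top','side'):
    p=jars(n);W=cloud(p)
    for t in('beaker_25','stylus_stand'):
        r=viewer.cut_out(p,t)[0];print(t,circ(p,W,r['mask'],0))
    r=viewer.cut_out(p,'photo_stirrer')[0];m=r['mask']
    q=W[m];q=q[~np.isnan(q[:,0])]
    s=q[(q[:,2]>.026)&(q[:,2]<.036)];print('flat z',np.median(s[:,2]))
    # near edge line: min x per y-bin
    yb=np.arange(s[:,1].min()+.02,s[:,1].max()-.02,.01);e=[(y+.005,np.percentile(s[(s[:,1]>=y)&(s[:,1]<y+.01),0],3)) for y in yb if ((s[:,1]>=y)&(s[:,1]<y+.01)).sum()>8]
    e=np.array(e);f=np.polyfit(e[:,0],e[:,1],1);print('near edge x=',f,'res',np.std(e[:,1]-np.polyval(f,e[:,0])))
    print('rect',cv2.minAreaRect(s[:,:2].astype(np.float32)))
    a=q[(q[:,2]>.14)&(q[:,2]<.173)];print('bar',len(a),cv2.minAreaRect(a[:,:2].astype(np.float32)))
    r=viewer.cut_out(p,'switch_panel')[0];b=W[r['mask']];b=b[~np.isnan(b[:,0])];print('panel',cv2.minAreaRect(b[:,:2].astype(np.float32)))
    r=viewer.cut_out(p,'basket')[0];b=W[r['mask']];b=b[~np.isnan(b[:,0])];b=b[(b[:,2]>.012)];print('basket',cv2.minAreaRect(b[:,:2].astype(np.float32)))
    r=viewer.cut_out(p,'lamp_knob')[0];b=W[r['mask']];b=b[~np.isnan(b[:,0])];k=b[b[:,2]>.18];print('knob',len(k),k.mean(0) if len(k) else '', 'post',np.round(np.median(W[(W[...,2]>.13)&(W[...,2]<.19)&(W[...,1]>.2)&(W[...,1]<.3)&(abs(W[...,0]-.54)<.06)],0),3))
E
```

```text
top 0.69 [ 0.5273 -0.4162  0.5285 -0.4162  0.0394  0.0178] [68. 71. 72.]
top 0.59 [ 0.4614 -0.3031  0.4627 -0.3028  0.0394  0.0173] [78. 81. 83.]
top 0.56 [ 0.652  -0.505   0.6515 -0.5046  0.035   0.0188] [250.  184.5 220.5]
top 0.54 [ 0.3473 -0.3467  0.3486 -0.347   0.0397  0.02  ] [251. 203. 232.]
top 0.53 [ 0.6386 -0.3731  0.6394 -0.3721  0.0393  0.0201] [164. 111.  71.]
top 0.5 [ 0.5373 -0.3154  0.5376 -0.3157  0.0428  0.0201] [76. 78. 79.]
beaker_25 [0.5314 0.0636 0.5352 0.0624 0.0806 0.0194]
stylus_stand [0.521  0.3443 0.5169 0.3393 0.0464 0.0134]
flat z 0.03009861994661156
near edge x= [0.09443886 0.41857169] res 0.023419453628047093
rect ((0.4959469139575958, 0.03529781103134155), (0.17844563722610474, 0.3667815625667572), 2.4721195697784424)
bar 1926 ((0.5660197138786316, 0.05812065303325653), (0.04521473869681358, 0.33330029249191284), 14.43038272857666)
panel ((0.443430095911026, -0.015375789254903793), (0.039096102118492126, 0.10236293822526932), 1.485370397567749)
basket ((0.4959089457988739, -0.35768312215805054), (0.23184597492218018, 0.16155706346035004), 83.223968505
[... 597 characters left out ...]
5219 0.3345 0.5197 0.3353 0.0445 0.0148]
flat z 0.029775650574966672
near edge x= [0.34102766 0.4503023 ] res 0.011300799697520656
rect ((0.49689656496047974, 0.024920791387557983), (0.18040482699871063, 0.3592853546142578), 2.2372467517852783)
bar 1295 ((0.5666332840919495, 0.05211590230464935), (0.05017928034067154, 0.3341219425201416), 14.285662651062012)
panel ((0.4447336196899414, -0.032934851944446564), (0.039344385266304016, 0.07883964478969574), 2.0571718215942383)
basket ((0.4944634437561035, -0.3618699908256531), (0.23594720661640167, 0.16208678483963013), 83.16078186035156)Traceback (most recent call last):
  File "<stdin>", line 16, in <module>
IndexError: list index out of range
```

```bash
python3 - <<'E'
from h import *
for n in('top','side'):
    p=cap(n);W=cloud(p)
    m=[r for r in viewer.cut_out(p,'photo_stirrer')][0]['mask']
    s=W[m];s=s[(s[:,2]>.024)&(s[:,2]<.045)&(s[:,0]<.53)&(s[:,0]>.38)]
    print(n,'front',cv2.minAreaRect(s[:,:2].astype(np.float32)),s[:,:2].min(0),s[:,:2].max(0))
    for a,b in((.43,.45),(.45,.47),(.47,.49),(.49,.52)):
        t=s[(s[:,0]>a)&(s[:,0]<b)];print(a,np.round(np.percentile(t[:,1],[.5,99.5]),4),end=' ')
    print()
    for y in np.arange(-.16,.14,.03):
        t=s[(s[:,1]>y)&(s[:,1]<y+.03)];print(round(y+.015,3),np.round(np.percentile(t[:,0],1),4) if len(t)>9 else None,end=' ')
    print()
    w=W[(W[...,2]>.135)&(W[...,2]<.2)&(W[...,1]>.16)&(W[...,1]<.27)&(W[...,0]>.4)&(W[...,0]<.65)]
    print('arm/post',len(w),np.round(w.mean(0),3) if len(w) else '',np.round(w[w[:,1]>.2].mean(0),4),np.round(w[:,1].max(),3))
    K=np.array(p['K'])
a=cv2.imread('pics/top0.png');A=cv2.resize(a[175:270,195:355],(800,475),interpolation=cv2.INTER_CUBIC)
cv2.imwrite('pics/v2.png',A)
E
```

```text
top front ((0.4675106406211853, 0.03271783888339996), (0.12548625469207764, 0.36452344059944153), 0.23503194749355316) [ 0.40429529 -0.14962048] [0.52996548 0.2151934 ]
0.43 [-0.1466  0.1563] 0.45 [-0.1492  0.1556] 0.47 [-0.1489  0.158 ] 0.49 [-0.1452  0.2073] 
-0.145 0.4182 -0.115 0.4151 -0.085 0.4145 -0.055 0.4137 -0.025 0.4118 0.005 0.4099 0.035 0.4092 0.065 0.4085 0.095 0.4055 0.125 0.4049 0.155 0.4068 
arm/post 200 [0.53  0.193 0.167] [0.5261 0.2088 0.1728] 0.222Traceback (most recent call last):
  File "<stdin>", line 4, in <module>
IndexError: list index out of range
```

```bash
python3 - <<'E'
from h import *
p=cap('top','top1')
c=np.array([.499,.006,.03]);Rz=R.from_euler('z',.0425).as_matrix()
a=p['image'][...,::-1]
A=cv2.resize(a[175:275,195:355],(800,500),interpolation=cv2.INTER_CUBIC).copy()
def dr(P,col,closed=True):
    uv=(proj(p,P)-[195,175]+.5)*5;cv2.polylines(A,[np.int32(uv)],closed,col,1)
t=np.linspace(0,2*np.pi,40)
for k in range(1,6):
    P=c+(np.c_[.04+.0225*np.cos(t),(3-k)*.052+.0225*np.sin(t),0*t])@Rz.T;dr(P,(0,0,255))
dr(c+np.array([[-.09,-.155,0],[.09,-.155,0],[.09,.155,0],[-.09,.155,0]])@Rz.T,(0,0,255))
t2=c+np.c_[.04+.008*np.cos(t),.2+.008*np.sin(t),.144-.03+0*t]@Rz.T;dr(t2,(0,0,255))
cv2.imwrite('pics/v2.png',A)
E
```

```text
(no output)
```

View pics/v2.png

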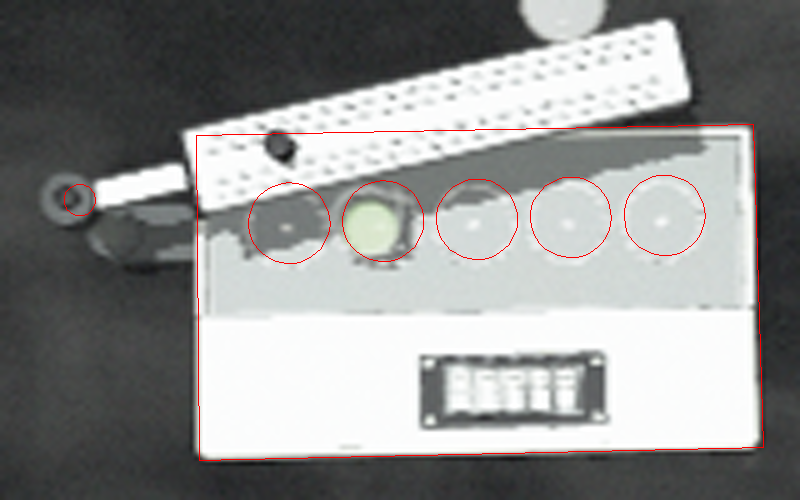

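```bash
python3 - <<'E'
from h import *
p=cap('top')
g=lambda L,z:np.round(atz(p,np.array(L)/5-.5+[195,175],z),4)
# refine dots: centroid of bright blob
D=[]
im=cv2.cvtColor(p['image'],cv2.COLOR_RGB2GRAY).astype(float)
for d in[(287,227),(473,223),(567,222),(661,220)]:
    u=np.array(d)/5-.5+[195,175];x,y=np.int32(np.round(u));w=im[y-2:y+3,x-2:x+3];w=np.clip(w-np.median(w)-4,0,None);yy,xx=np.mgrid[y-2:y+3,x-2:x+3]
    e=np.array([(w*xx).sum()/w.sum(),(w*yy).sum()/w.sum()]);print(np.round(u,2),np.round(e,2),np.round(atz(p,e,.03),4),np.round(atz(p,u,.03),4))
print('panel corners screws',g([(429,363),(430,421),(599,416),(596,359)],.03))
print('rockers',g([(459,388),(485,388),(513,388),(540,388),(567,388)],.0375))
print('knob top',g([(280,144)],.195),'hinge top',g([(67,197)],.173))
W=cloud(p);q=W[(W[...,2]>.155)&(W[...,2]<.172)&(W[...,1]<.14)&(W[...,1]>-.15)&(W[...,0]>.45)&(W[...,0]<.66)]
print('bar',len(q),cv2.minAreaRect(q[:,:2].astype(np.float32)))
E
```

```text
[251.9 219.9] [251.89 220.13] [[0.5317 0.1129 0.03  ]] [[0.5324 0.1129 0.03  ]]
[289.1 219.1] [289.25 219.46] [[0.5358 0.0095 0.03  ]] [[0.5368 0.0099 0.03  ]]
[307.9 218.9] [308.24 219.38] [[ 0.5372 -0.0431  0.03  ]] [[ 0.5385 -0.0422  0.03  ]]
[326.7 218.5] [326.86 218.83] [[ 0.5399 -0.0948  0.03  ]] [[ 0.5408 -0.0943  0.03  ]]
panel corners screws [[ 0.4586  0.0323  0.03  ]
 [ 0.4266  0.0309  0.03  ]
 [ 0.4313 -0.062   0.03  ]
 [ 0.4627 -0.0597  0.03  ]]
rockers [[ 0.4447  0.0152  0.0375]
 [ 0.445   0.0009  0.0375]
 [ 0.4453 -0.0144  0.0375]
 [ 0.4456 -0.0292  0.0375]
 [ 0.4459 -0.044   0.0375]]
knob top [[0.5541 0.1009 0.195 ]] hinge top [[0.5283 0.2089 0.173 ]]
bar 1639 ((0.5751073360443115, 0.020283162593841553), (0.0459912046790123, 0.2564006447792053), 13.91325569152832)
```

```bash
python3 - <<'E'
from h import *
for n in('top','side'):
    W=cloud(cap(n));m=(W[...,2]>.05)&(W[...,0]>.6)&(W[...,0]<.95)&(W[...,1]>-.3)&(W[...,1]<.45)
    k,l,st,ce=cv2.connectedComponentsWithStats(m.astype(np.uint8))
    for i in range(1,k):
        if st[i,4]>15: q=W[l==i];print(n,st[i,4],np.round(np.percentile(q,[5,95],axis=0),3).tolist(),q[:,2].max().round(3))
print(status.read_state()['time'])
E
python3 -m creep '[[-1,0,0,-0.02,0,0,5],[-1,0,0,-0.04,0,0,12]]' 30
```

```text
top 229 [[0.86, -0.141, 0.592], [0.863, 0.039, 0.602]] 0.606
top 1307 [[0.915, 0.049, 0.063], [0.947, 0.27, 0.136]] 0.145
top 56 [[0.922, 0.021, 0.059], [0.949, 0.03, 0.087]] 0.09
top 3598 [[0.772, -0.287, 0.065], [0.944, -0.044, 0.144]] 0.18
top 229 [[0.832, 0.391, 0.053], [0.864, 0.423, 0.09]] 0.095
top 102 [[0.78, 0.32, 0.052], [0.802, 0.342, 0.084]] 0.09
top 265 [[0.726, 0.425, 0.053], [0.769, 0.448, 0.108]] 0.112
top 51 [[0.762, -0.196, 0.05], [0.778, -0.178, 0.074]] 0.076
top 178 [[0.695, 0.194, 0.052], [0.724, 0.224, 0.106]] 0.113
top 82 [[0.654, -0.05, 0.051], [0.677, -0.026, 0.086]] 0.088
top 250 [[0.601, -0.098, 0.163], [0.622, -0.018, 0.171]] 0.175
side 4481 [[0.861, -0.15, 0.595], [0.945, 0.287, 0.666]] 0.688
side 213 [[0.727, 0.42, 0.053], [0.768, 0.446, 0.106]] 0.111
side 132 [[0.833, 0.387, 0.052], [0.865, 0.415, 0.089]] 0.093
side 1048 [[0.915, 0.019, 0.06], [0.946, 0.263, 0.135]] 0.141
side 85 [[0.78, 0.314, 0.051], [0.801, 0.339, 0.083]] 0.085
side 188 [[0.697, 0.19, 0.052], [0.724, 0.22, 0.103]] 0.108
side 774 [[0.76, -0.087, 0.055], [0.809, -0.047, 0.163]] 0.177
side 318 [[0.601, -0.106, 0.054], [0.674, -0.031, 0.17]] 0.172
side 2349 [[0.849, -0.291, 0.062], [0.944, -0.082, 0.075]] 0.078
side 48 [[0.762, -0.199, 0.051], [0.773, -0.186, 0.074]] 0.076
2.3
time: 2.47
eef_pos: [0.2364, -0.5775, 0.2785]
eef_rot: [-3.138, 0.0, 0.175]
wrist_force: [0.9, 0.3, -0.3]
width: 0.754
grasp_force: 0.0
```

```bash
python3 -m creep '[[-0.2,0.21,-0.245,0,0,0,10],[-0.2,0.21,-0.245,0,0,0,10],[-0.2,0.21,-0.245,0,0,0,10],[-0.2,0.21,-0.245,0,0,0,10],[-0.2,0.21,-0.245,0,0,0,10],[-0.2,0.21,-0.245,0,0,0,10],[-0.2,0.21,-0.245,0,0,0,10],[-0.2,0.21,-0.245,0,0,0,10]]'
python3 -m creep '[[-0.2,0.1,-0.2,0,0,0,-57],[-0.2,0.1,-0.2,0,0,0,-57],[-0.2,0.1,-0.2,0,0,0,-57],[-0.2,0.1,-0.2,0,0,0,-57],[-0.2,0.1,-0.2,0,0,0,-57],[-0.2,0.1,-0.2,0,0,0,-57],[-0.2,0.1,-0.2,0,0,0,-57],[-0.2,0.1,-0.2,0,0,0,-57]]'
```

```text
time: 3.13
eef_pos: [0.4018, -0.2961, 0.2796]
eef_rot: [-3.14, -0.001, 0.008]
wrist_force: [0.9, -0.2, 0.1]
width: 0.397
grasp_force: 0.0
time: 3.8
eef_pos: [0.4997, -0.0973, 0.2795]
eef_rot: [3.141, -0.001, 1.01]
wrist_force: [1.1, -0.7, 0.7]
width: 0.399
grasp_force: 0.0
```

```bash
python3 -m creep '[[-0.2,0.198,-0.059,0,0,0,-32.1],[-0.2,0.198,-0.059,0,0,0,-32.1],[-0.2,0.198,-0.059,0,0,0,-32.1],[-0.2,0.198,-0.059,0,0,0,-32.1],[-0.2,0.198,-0.059,0,0,0,-32.1],[-0.2,0.198,-0.059,0,0,0,-32.1],[-0.2,0.198,-0.059,0,0,0,-32.1]]'
python3 - <<'E'
from h import *
p=cap('side','s2');s=status.read_state();print(np.round(s['eef_pos'],4),s['joint_positions'])
a=cv2.resize(p['image'][130:330,230:430,::-1],(600,600),interpolation=cv2.INTER_CUBIC);cv2.imwrite('pics/v3.png',a)
E
```

```text
time: 4.38
eef_pos: [0.5563, 0.1024, 0.2793]
eef_rot: [3.141, -0.002, 1.565]
wrist_force: [0.5, -1.0, -0.7]
width: 0.398
grasp_force: 0.0
[0.5562 0.0995 0.2791] [ 0.04843022  0.59606151 -0.51621131  1.69023716  0.34849     0.94859439
 -0.60932274]
```

View pics/v3.png

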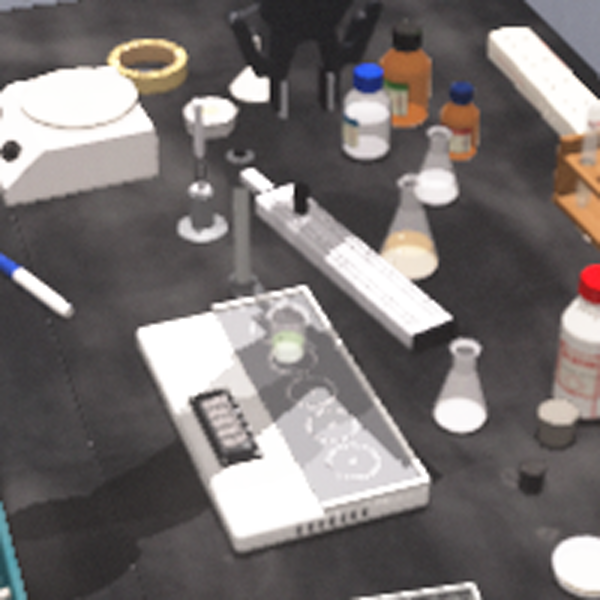

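```bash
python3 -m creep '[[-0.2,0.001,-0.0015,0.04,0,0,0],[-0.2,0.001,-0.0015,0.08,0,0,0],[-0.2,0.001,-0.0015,0.098,0,0,0],[-0.2,0.001,-0.0015,0.098,0,0,0],[-1,0.001,-0.0015,0.098,0,0,0],[-1,0.001,-0.0015,0.098,0,0,0],[-1,0.001,-0.0015,0.098,0,0,0],[-1,0.001,-0.0015,0.098,0,0,0]]' 20
python3 -m creep '[[-1,0,0,0,0,0,0],[-1,0,0,0,0,0,0]]'
```

```text
time: 5.1
eef_pos: [0.5551, 0.0991, 0.1822]
eef_rot: [3.14, 0.001, 1.559]
wrist_force: [0.2, -2.7, -3.0]
width: 0.164
grasp_force: 20.9
time: 5.27
eef_pos: [0.5551, 0.0991, 0.1822]
eef_rot: [3.141, 0.001, 1.559]
wrist_force: [-1.3, -4.8, 1.3]
width: 0.156
grasp_force: 21.3
```

```bash
python3 -m creep '[[-1,0.004,0.012,0,0,0,0],[-1,0.01,0.025,0,0,0,0],[-1,0.017,0.036,0,0,0,0],[-1,0.026,0.0475,0,0,0,0],[-1,0.026,0.0475,0,0,0,0],[-1,0.026,0.0475,0,0,0,0],[-1,0.026,0.0475,0,0,0,0]]'
python3 -m creep '[[-0.2,0,0,0,0,0,0],[-0.2,0,0,0,0,0,0],[-0.2,0,0,-0.04,0,0,0],[-0.2,0,0,-0.08,0,0,0],[-0.2,0,0,-0.1,0,0,0]]'
python3 - <<'E'
from h import *
p=jars();W=cloud(p);q=W[(W[...,2]>.158)&(W[...,2]<.172)&(W[...,1]<.16)&(W[...,1]>-.15)&(W[...,0]>.5)&(W[...,0]<.8)]
print('bar',len(q),cv2.minAreaRect(q[:,:2].astype(np.float32)))
E
```

```text
time: 5.85
eef_pos: [0.6033, 0.1262, 0.1821]
eef_rot: [3.139, -0.002, 1.56]
wrist_force: [0.7, -0.1, 0.4]
width: 0.161
grasp_force: 21.1
time: 6.27
eef_pos: [0.6034, 0.1264, 0.2855]
eef_rot: [3.137, -0.002, 1.56]
wrist_force: [1.0, 0.4, -0.6]
width: 0.398
grasp_force: 0.0
top 0.77 [ 0.5376 -0.3143  0.5373 -0.3159  0.0435  0.0202] [80. 83. 84.]
top 0.73 [ 0.6399 -0.3724  0.6397 -0.3721  0.0391  0.0207] [173. 116.  75.]
top 0.65 [ 0.3473 -0.3468  0.3486 -0.3483  0.0396  0.0199] [253. 212. 238.]
top 0.64 [ 0.652  -0.504   0.6518 -0.5034  0.0347  0.018 ] [253. 197. 230.]
top 0.43 [ 0.4627 -0.3026  0.4626 -0.3022  0.0398  0.0179] [83. 85. 87.]
top 0.43 [ 0.5287 -0.416   0.5286 -0.416   0.0392  0.0182] [72. 74. 76.]
bar 911 ((0.7245521545410156, 0.007308825850486755), (0.045566268265247345, 0.20835426449775696), 44.35414505004883)
```

```bash
python3 -m creep '[[0.4,-0.22,-0.03,0.03,0,0,45],[0.4,-0.22,-0.03,0.03,0,0,45],[0.4,-0.22,-0.03,0.03,0,0,45],[0.4,-0.22,-0.03,0.03,0,0,45],[0.4,-0.22,-0.03,0.03,0,0,45],[0.4,-0.22,-0.03,0.03,0,0,45],[0.4,-0.22,-0.03,0.03,0,0,45],[0.4,-0.22,-0.03,0.03,0,0,45]]'
```

```text
time: 7.03
eef_pos: [0.5685, -0.0961, 0.2502]
eef_rot: [-3.14, 0.003, 0.77]
wrist_force: [0.6, 0.9, 0.4]
width: 0.701
grasp_force: 0.0
```

```bash
cat >> h.py <<'E'
def go(*wps):
    """wps: (x,y,z,yaw deg); prints tool-frame shift and az for each leg"""
    s=status.read_state();P=np.array(s['eef_pos']);y=s['eef_rot'][2]
    for w in wps:
        d=np.array(w[:3])-P;yw=np.deg2rad(w[3]);c,n=np.cos(y),np.sin(y)
        print('[',*np.round([c*d[0]+n*d[1],n*d[0]-c*d[1],-d[2]],4),0,0,round(-np.rad2deg((yw-y+np.pi)%(2*np.pi)-np.pi),1),']',round(np.linalg.norm(d),3))
        P,y=np.array(w[:3]),yw
E
python3 - <<'E'
from h import *
go((.5375,-.3158,.13,0),(.5375,-.3158,.018,0))
E
```

```text
[ -0.1752 0.1362 0.1202 0 0 44.1 ] 0.252
[ 0.0 0.0 0.112 0 0 -0.0 ] 0.112
```

```bash
python3 -m creep '[[0.4,-0.175,0.136,0.12,0,0,44.1],[0.4,-0.175,0.136,0.12,0,0,44.1],[0.4,-0.175,0.136,0.12,0,0,44.1],[0.4,-0.175,0.136,0.12,0,0,44.1],[0.4,-0.175,0.136,0.12,0,0,44.1],[0.4,-0.175,0.136,0.12,0,0,44.1],[0.4,-0.175,0.136,0.12,0,0,44.1],[0.4,-0.175,0.136,0.12,0,0,44.1]]'
python3 -m creep '[[0.4,0,0,0.0,0,0,0],[0.4,0,0,0,0,0,0]]'
python3 - <<'E'
from h import *
jars('side')
go((.5375,-.3158,.018,0))
E
```

```text
time: 7.7
eef_pos: [0.5379, -0.3153, 0.1292]
eef_rot: [-3.141, 0.004, 0.002]
wrist_force: [-0.1, 1.1, -0.4]
width: 0.7
grasp_force: 0.0
time: 7.87
eef_pos: [0.5415, -0.3108, 0.1317]
eef_rot: [-3.14, -0.001, 0.01]
wrist_force: [0.1, 0.9, 0.7]
width: 0.7
grasp_force: 0.0
side 0.86 [ 0.5257 -0.4204  0.5254 -0.4214  0.0376  0.0188] [59. 56. 59.]
side 0.81 [ 0.5359 -0.3201  0.5347 -0.3209  0.0416  0.022 ] [40. 39. 40.]
side 0.72 [ 0.46   -0.3076  0.4599 -0.31    0.0374  0.019 ] [46. 43. 44.]
side 0.58 [ 0.6382 -0.3787  0.6377 -0.3793  0.0373  0.0221] [137.5  79.5  48.5]
side 0.55 [ 0.3471 -0.3518  0.3468 -0.3525  0.0372  0.021 ] [254. 172. 219.]
[ -0.0041 0.0044 0.1141 0 0 0.5 ] 0.114
```

```bash
python3 -m creep '[[0.4,-0.0045,0.006,0.04,0,0,0.5],[0.4,-0.0045,0.006,0.08,0,0,0.5],[0.4,-0.0045,0.006,0.1,0,0,0.5],[0.4,-0.0045,0.006,0.114,0,0,0.5],[0.4,-0.0045,0.006,0.114,0,0,0.5],[0.4,-0.0045,0.006,0.114,0,0,0.5]]'
python3 -m creep '[[-0.3,0,0,0,0,0,0],[-0.3,0,0,0,0,0,0],[-0.3,0,0,0,0,0,0],[-0.3,0,0,0,0,0,0]]' 30
python3 - <<'E'
from h import *
s=status.read_state();print(np.round(s['eef_pos'],4),s['width'],s['grasp_force'])
E
```

```text
time: 8.47
eef_pos: [0.5366, -0.3191, 0.0178]
eef_rot: [-3.141, -0.001, -0.003]
wrist_force: [0.2, -0.6, 0.1]
width: 0.699
grasp_force: 0.0
time: 8.8
eef_pos: [0.5374, -0.3202, 0.0194]
eef_rot: [3.14, -0.004, -0.004]
wrist_force: [-0.3, 0.4, 6.6]
width: 0.461
grasp_force: 30.5
[ 0.5374 -0.3202  0.0194] 0.46073441141309696 30.521317720413208
```

```bash
python3 -m creep '[[-0.3,0,0,-0.03,0,0,0],[-0.3,0,0,-0.07,0,0,0],[-0.3,0,0,-0.11,0,0,0],[-0.3,0,-0.03,-0.12,0,0,-7],[-0.3,0,-0.06,-0.12,0,0,-14],[-0.3,0,-0.08,-0.12,0,0,-21],[-0.3,0,-0.1,-0.12,0,0,-28],[-0.3,0,-0.12,-0.12,0,0,-35]]'
python3 -m creep '[[-0.3,0,0,0,0,0,0],[-0.3,0,0,0,0,0,0]]'
python3 - <<'E'
from h import *
go((.5403,-.0947,.13,90),(.5403,-.0947,.0465,90))
E
```

```text
time: 9.47
eef_pos: [0.5364, -0.1988, 0.1385]
eef_rot: [3.14, -0.001, 0.613]
wrist_force: [-0.6, 0.0, -0.5]
width: 0.456
grasp_force: 30.5
time: 9.63
eef_pos: [0.5366, -0.1986, 0.1381]
eef_rot: [3.141, -0.001, 0.608]
wrist_force: [-0.4, -1.1, 0.1]
width: 0.464
grasp_force: 30.5
[ 0.0624 -0.0832 0.0081 0 0 -55.2 ] 0.104
[ 0.0 0.0 0.0835 0 0 -0.0 ] 0.084
```

```bash
python3 -m creep '[[-0.3,0.062,-0.083,0.008,0,0,-55.2],[-0.3,0.062,-0.083,0.008,0,0,-55.2],[-0.3,0.062,-0.083,0.008,0,0,-55.2],[-0.3,0.062,-0.083,0.008,0,0,-55.2],[-0.3,0.062,-0.083,0.008,0,0,-55.2],[-0.3,0.062,-0.083,0.008,0,0,-55.2],[-0.3,0.062,-0.083,0.008,0,0,-55.2],[-0.3,0.062,-0.083,0.008,0,0,-55.2]]'
python3 -m creep '[[-0.3,0,0,0,0,0,0],[-0.3,0,0,0,0,0,0],[-0.3,0,0,0,0,0,0]]'
python3 - <<'E'
from h import *
go((.5403,-.0947,.0465,90))
print(circ.__name__)
p=jars('side')
E
```

```text
time: 10.3
eef_pos: [0.5401, -0.0983, 0.1295]
eef_rot: [3.141, 0.002, 1.572]
wrist_force: [-0.5, -0.1, -0.3]
width: 0.459
grasp_force: 30.5
time: 10.55
eef_pos: [0.5399, -0.0971, 0.1294]
eef_rot: [3.141, 0.001, 1.566]
wrist_force: [0.7, -0.2, -1.2]
width: 0.459
grasp_force: 30.5
[ 0.0024 0.0004 0.0829 0 0 -0.3 ] 0.083
circ
side 0.81 [ 0.5415 -0.1009  0.5411 -0.1034  0.1508  0.0231] [51.5 49.  49. ]
side 0.67 [ 0.6384 -0.3784  0.6384 -0.379   0.0375  0.0216] [142.  85.  51.]
side 0.63 [ 0.3469 -0.3514  0.3467 -0.3528  0.0372  0.0217] [247. 148. 188.]
side 0.62 [ 0.4596 -0.308   0.4603 -0.3104  0.0371  0.0178] [58. 55. 59.]
side 0.59 [ 0.5258 -0.42    0.5263 -0.4209  0.0377  0.02  ] [60.5 57.  60. ]
side 0.5 [0.522  0.0621 0.5217 0.0583 0.0769 0.0203] [215.  215.  206.5]
```

```bash
python3 -m creep '[[-0.3,0.0005,0,0.04,0,0,0],[-0.3,0.0005,0,0.07,0,0,0],[-0.3,0.0005,0,0.078,0,0,0],[-0.3,0.0005,0,0.083,0,0,0],[-0.3,0.0005,0,0.083,0,0,0],[-0.3,0.0005,0,0.083,0,0,0]]'
python3 - <<'E'
from h import *
p=cap('side')
W=cloud(p)
im=cv2.resize(p['image'][225:320,280:400,::-1],(758,600),interpolation=cv2.INTER_CUBIC);cv2.imwrite('pics/v4.png',im)
s=status.read_state();print(np.round(s['eef_pos'],4),np.round(s['wrist_force'],1))
E
```

```text
time: 11.15
eef_pos: [0.5407, -0.0955, 0.0473]
eef_rot: [3.14, 0.0, 1.57]
wrist_force: [0.9, -0.7, -0.0]
width: 0.458
grasp_force: 30.7
[ 0.5409 -0.0956  0.0475] [ 0.7  0.9 -0.5]
```

View pics/v4.png

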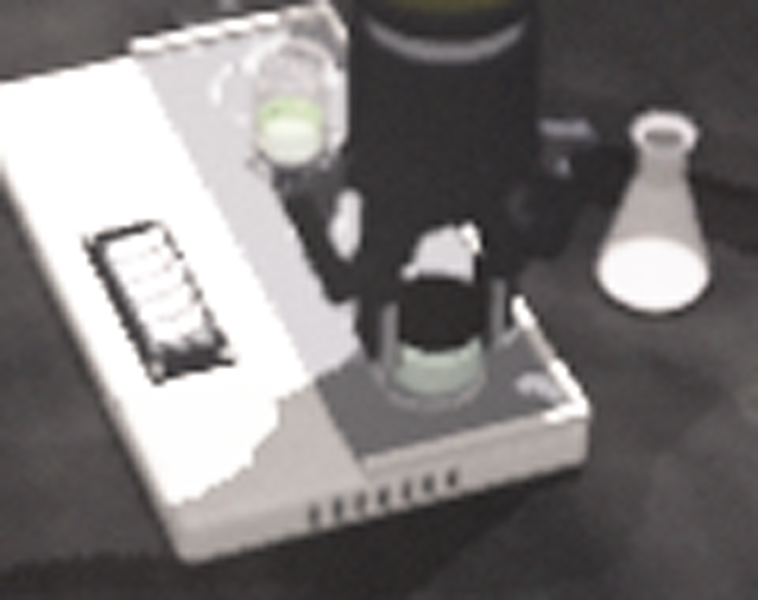

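```bash
python3 -m creep '[[-0.3,0,0,0.002,0,0,0],[-0.3,0,0,0.002,0,0,0],[0.22,0,0,0.002,0,0,0],[0.22,0,0,0.002,0,0,0],[0.22,0,0,0.002,0,0,0],[0.22,0,0,-0.03,0,0,0],[0.22,0,0,-0.07,0,0,0],[0.22,0,0,-0.09,0,0,0]]'
python3 -m creep '[[0.4,-0.2,-0.03,0,0,0,45],[0.4,-0.2,-0.03,0,0,0,45],[0.4,-0.2,-0.03,0,0,0,45],[0.4,-0.2,-0.03,0,0,0,45],[0.4,-0.2,-0.03,0,0,0,45],[0.4,-0.2,-0.03,0,0,0,45],[0.4,-0.2,-0.03,0,0,0,45]]'
python3 -m creep '[[0.4,0,0,0,0,0,0],[0.4,0,0,0,0,0,0],[0.4,0,0,0,0,0,0]]'
python3 - <<'E'
from h import *
p=jars('top');cv2.imwrite('pics/t3.png',cv2.resize(p['image'][175:275,275:355,::-1],(480,600),interpolation=cv2.INTER_CUBIC))
jars('side');print(status.read_state()['eef_pos'])
E
```

```text
time: 11.87
eef_pos: [0.5409, -0.0954, 0.1392]
eef_rot: [3.139, -0.0, 1.571]
wrist_force: [0.5, -0.5, -0.2]
width: 0.606
grasp_force: 0.0
time: 12.45
eef_pos: [0.508, -0.2996, 0.136]
eef_rot: [3.141, 0.002, 0.773]
wrist_force: [-0.1, 0.9, -1.0]
width: 0.7
grasp_force: 0.0
time: 12.7
eef_pos: [0.5098, -0.2949, 0.1362]
eef_rot: [-3.141, -0.0, 0.787]
wrist_force: [0.6, 0.7, -0.8]
width: 0.695
grasp_force: 0.0
top 0.68 [ 0.5418 -0.0962  0.5433 -0.0965  0.0696  0.0199] [91. 94. 95.]
top 0.67 [ 0.46   -0.3027  0.4601 -0.3026  0.0394  0.017 ] [37. 38. 40.]
top 0.57 [ 0.6516 -0.5047  0.652  -0.5042  0.0351  0.0183] [252. 191. 226.]
side 0.7 [ 0.5262 -0.4203  0.526  -0.421   0.0376  0.0195] [59. 57. 60.]
side 0.64 [ 0.6394 -0.3783  0.6376 -0.3795  0.038   0.0206] [150.  87.  50.]
side 0.58 [ 0.3466 -0.3522  0.3471 -0.3528  0.0374  0.0205] [235.5 123.5 161. ]
side 0.48 [ 0.4602 -0.3084  0.4603 -0.3084  0.0372  0.0192] [42. 40. 41.]
[ 0.5098699  -0.29519328  0.1363052 ]
```

View pics/t3.png

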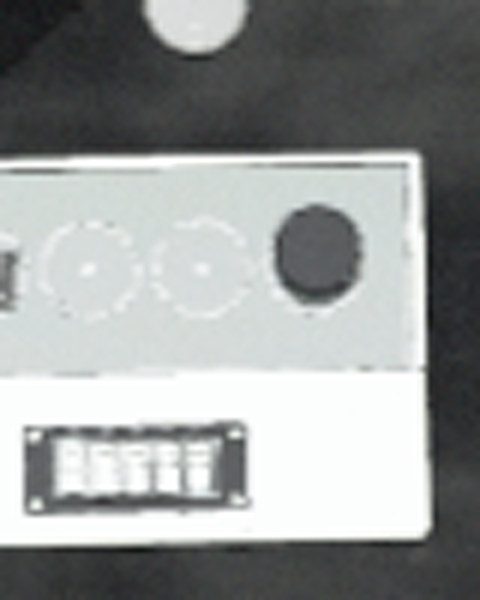

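```bash
python3 - <<'E'
from h import *
go((.4605,-.3075,.12,0),(.4605,-.3075,.016,0))
E
```

```text
[ -0.0436 -0.0262 0.0163 0 0 45.0 ] 0.053
[ 0.0 0.0 0.104 0 0 -0.0 ] 0.104
```

```bash
python3 -m creep '[[0.4,-0.0436,-0.0262,0.016,0,0,45],[0.4,-0.0436,-0.0262,0.016,0,0,45],[0.4,-0.0436,-0.0262,0.016,0,0,45],[0.4,-0.0436,-0.0262,0.016,0,0,45],[0.4,-0.0436,-0.0262,0.016,0,0,45],[0.4,-0.0436,-0.0262,0.016,0,0,45],[0.4,-0.0436,-0.0262,0.016,0,0,45],[0.4,-0.0436,-0.0262,0.016,0,0,45]]'
python3 -m creep '[[0.4,0,0,0,0,0,0],[0.4,0,0,0,0,0,0],[0.4,0,0,0,0,0,0]]'
python3 - <<'E'
from h import *
go((.4605,-.3075,.016,0));jars('side')
E
```

```text
time: 13.57
eef_pos: [0.4606, -0.3076, 0.1204]
eef_rot: [3.141, 0.0, 0.001]
wrist_force: [-0.0, -0.5, 0.3]
width: 0.699
grasp_force: 0.0
time: 13.82
eef_pos: [0.4604, -0.3079, 0.1203]
eef_rot: [-3.141, -0.0, 0.001]
wrist_force: [-0.1, 1.5, 0.0]
width: 0.698
grasp_force: 0.0
[ 0.0001 -0.0004 0.1043 0 0 0.1 ] 0.104
side 0.89 [ 0.3459 -0.3526  0.3464 -0.3548  0.0377  0.0199] [239. 127. 165.]
side 0.62 [ 0.6384 -0.3775  0.6372 -0.3787  0.0373  0.022 ] [138.  85.  52.]
side 0.59 [ 0.4612 -0.3072  0.4599 -0.3087  0.0373  0.019 ] [42. 40. 41.]
side 0.54 [ 0.5261 -0.4199  0.5257 -0.4216  0.0377  0.0197] [60. 57. 60.]
```

```bash
python3 -m creep '[[0.4,0,0,0.04,0,0,0],[0.4,0,0,0.08,0,0,0],[0.4,0,0,0.098,0,0,0],[0.4,0,0,0.104,0,0,0],[0.4,0,0,0.104,0,0,0],[-0.4,0,0,0.104,0,0,0],[-0.4,0,0,0.104,0,0,0],[-0.4,0,0,0.104,0,0,0]]' 30
python3 -m creep '[[-0.4,0,0,0,0,0,0],[-0.4,0,0,0,0,0,0]]'
python3 -m creep '[[-0.4,0,0,-0.03,0,0,0],[-0.4,0,0,-0.07,0,0,0],[-0.4,0,0,-0.11,0,0,0],[-0.4,0.02,-0.03,-0.12,0,0,-7],[-0.4,0.04,-0.06,-0.12,0,0,-14],[-0.4,0.06,-0.08,-0.12,0,0,-21],[-0.4,0.06,-0.1,-0.12,0,0,-28],[-0.4,0.06,-0.12,-0.12,0,0,-35]]'
python3 -m creep '[[-0.4,0,0,0,0,0,0],[-0.4,0,0,0,0,0,0]]'
python3 - <<'E'
from h import *
go((.5380,-.0428,.13,90),(.538,-.0428,.045,90))
E
```

```text
time: 14.58
eef_pos: [0.4615, -0.3086, 0.018]
eef_rot: [3.14, -0.003, -0.0]
wrist_force: [0.0, 0.7, 2.1]
width: 0.41
grasp_force: 30.0
time: 14.75
eef_pos: [0.4614, -0.3086, 0.018]
eef_rot: [3.14, -0.003, -0.0]
wrist_force: [0.8, 1.2, 7.2]
width: 0.409
grasp_force: 30.4
time: 15.42
eef_pos: [0.522, -0.1864, 0.1373]
eef_rot: [3.14, -0.002, 0.618]
wrist_force: [-0.3, -0.8, -1.1]
width: 0.414
grasp_force: 30.3
time: 15.58
eef_pos: [0.5206, -0.1868, 0.1369]
eef_rot: [3.142, -0.001, 0.612]
wrist_force: [0.2, -0.9, 0.2]
width: 0.414
grasp_force: 30.3
[ 0.097 -0.1079 0.0069 0 0 -55.0 ] 0.145
[ 0.0 0.0 0.085 0 0 -0.0 ] 0.085
```

```bash
python3 -m creep '[[-0.4,0.097,-0.108,0.007,0,0,-55],[-0.4,0.097,-0.108,0.007,0,0,-55],[-0.4,0.097,-0.108,0.007,0,0,-55],[-0.4,0.097,-0.108,0.007,0,0,-55],[-0.4,0.097,-0.108,0.007,0,0,-55],[-0.4,0.097,-0.108,0.007,0,0,-55],[-0.4,0.097,-0.108,0.007,0,0,-55],[-0.4,0.097,-0.108,0.007,0,0,-55]]'
python3 -m creep '[[-0.4,0,0,0,0,0,0],[-0.4,0,0,0,0,0,0],[-0.4,0,0,0,0,0,0]]'
python3 - <<'E'
from h import *
go((.538,-.0428,.045,90))
E
```

```text
time: 16.25
eef_pos: [0.5382, -0.0459, 0.1294]
eef_rot: [3.141, 0.002, 1.572]
wrist_force: [-0.2, -0.5, -0.8]
width: 0.408
grasp_force: 30.3
time: 16.5
eef_pos: [0.538, -0.0449, 0.1294]
eef_rot: [3.141, 0.001, 1.566]
wrist_force: [-0.5, 0.3, 0.3]
width: 0.413
grasp_force: 30.3
[ 0.0021 -0.0 0.0844 0 0 -0.3 ] 0.084
```

```bash
python3 -m creep '[[-0.4,0.001,0,0.04,0,0,0],[-0.4,0.001,0,0.07,0,0,0],[-0.4,0.001,0,0.08,0,0,0],[-0.4,0.001,0,0.085,0,0,0],[-0.4,0.001,0,0.085,0,0,0],[-0.4,0.001,0,0.085,0,0,0]]'
python3 -m creep '[[-0.4,0,0,0,0,0,0],[0.2,0,0,0,0,0,0],[0.2,0,0,0,0,0,0],[0.2,0,0,0,0,0,0],[0.2,0,0,-0.03,0,0,0],[0.2,0,0,-0.07,0,0,0],[0.2,0,0,-0.09,0,0,0]]'
python3 -m creep '[[0.4,-0.24,-0.01,0,0,0,45],[0.4,-0.24,-0.01,0,0,0,45],[0.4,-0.24,-0.01,0,0,0,45],[0.4,-0.24,-0.01,0,0,0,45],[0.4,-0.24,-0.01,0,0,0,45],[0.4,-0.24,-0.01,0,0,0,45],[0.4,-0.24,-0.01,0,0,0,45],[0.4,-0.24,-0.01,0,0,0,45]]'
python3 -m creep '[[0.4,0,0,0,0,0,0],[0.4,0,0,0,0,0,0],[0.4,0,0,0,0,0,0]]'
python3 - <<'E'
from h import *
p=jars('top');jars('side');go((.5265,-.4205,.12,0),(.5265,-.4205,.016,0))
E
```

```text
time: 17.0
eef_pos: [0.5386, -0.0428, 0.0452]
eef_rot: [3.14, 0.0, 1.57]
wrist_force: [0.6, 0.2, -0.0]
width: 0.413
grasp_force: 30.5
time: 17.58
eef_pos: [0.5391, -0.0425, 0.1373]
eef_rot: [3.138, -0.0, 1.57]
wrist_force: [0.3, 0.4, -0.1]
width: 0.6
grasp_force: 0.0
time: 18.25
eef_pos: [0.5268, -0.2862, 0.1342]
eef_rot: [3.141, 0.002, 0.779]
wrist_force: [1.1, 0.6, -0.1]
width: 0.697
grasp_force: 0.0
time: 18.5
eef_pos: [0.5283, -0.2809, 0.1344]
eef_rot: [-3.141, -0.001, 0.789]
wrist_force: [0.1, -0.2, 0.6]
width: 0.702
grasp_force: 0.0
top 0.63 [ 0.5429 -0.0962  0.5426 -0.096   0.0698  0.0199] [91. 94. 95.]
top 0.61 [ 0.5023 -0.3582  0.4999 -0.255   0.0206  0.1368] [146.  151.5 146.5]
top 0.56 [ 0.6505 -0.5044  0.6495 -0.5043  0.0346  0.0178] [251. 191. 226.]
side 0.95 [ 0.3473 -0.352   0.3468 -0.3521  0.0379  0.022 ] [230. 118. 152.]
side 0.84 [ 0.5259 -0.4196  0.526  -0.4208  0.0374  0.0199] [59. 56. 59.]
side 0.6 [ 0.5358 -0.058   0.5342 -0.0464  0.0634  0.0294] [72. 68. 70.]
side 0.55 [ 0.639  -0.378   0.6379 -0.378   0.0374  0.0208] [139.  84.  51.]
side 0.53 [ 0.5407 -0.1001  0.5282 -0.1014  0.0672  0.0204] [146.5 150.5 144. ]
[ -0.0991 0.0966 0.0143 0 0 45.1 ] 0.139
[ 0.0 0.0 0.104 0 0 -0.0 ] 0.104
```

```bash
python3 -m creep '[[0.4,-0.099,0.0966,0.014,0,0,45],[0.4,-0.099,0.0966,0.014,0,0,45],[0.4,-0.099,0.0966,0.014,0,0,45],[0.4,-0.099,0.0966,0.014,0,0,45],[0.4,-0.099,0.0966,0.014,0,0,45],[0.4,-0.099,0.0966,0.014,0,0,45],[0.4,-0.099,0.0966,0.014,0,0,45],[0.4,-0.099,0.0966,0.014,0,0,45]]'
python3 -m creep '[[0.4,0,0,0,0,0,0],[0.4,0,0,0,0,0,0],[0.4,0,0,0,0,0,0]]'
python3 - <<'E'
from h import *
go((.527,-.4205,.016,0));jars('side');p=jars('top')
a=p['image'][...,::-1];cv2.imwrite('pics/t4.png',cv2.resize(a[185:275,195:355],(800,450),interpolation=cv2.INTER_CUBIC))
W=cloud(p);q=W[(W[...,2]>.055)&(W[...,2]<.075)&(W[...,0]>.5)&(W[...,0]<.58)&(abs(W[...,1]+.0428)<.026)];print(len(q),(q.min(0)+q.max(0))/2,np.median(q,0))
E
```

```text
time: 19.37
eef_pos: [0.5263, -0.4206, 0.1202]
eef_rot: [-3.141, 0.0, -0.0]
wrist_force: [-1.0, 0.5, -0.4]
width: 0.698
grasp_force: 0.0
time: 19.62
eef_pos: [0.5262, -0.421, 0.1203]
eef_rot: [-3.142, -0.0, 0.001]
wrist_force: [0.7, 0.5, -0.4]
width: 0.7
grasp_force: 0.0
[ 0.0008 -0.0005 0.1043 0 0 0.0 ] 0.104
side 0.91 [ 0.3464 -0.3512  0.3465 -0.3534  0.0375  0.0212] [228.  115.5 150. ]
side 0.82 [ 0.6392 -0.3789  0.6381 -0.3789  0.0375  0.0217] [134.   80.5  49. ]
side 0.79 [ 0.5422 -0.1007  0.5406 -0.1016  0.0669  0.0226] [82. 79. 79.]
side 0.7 [ 0.5396 -0.0621  0.5385 -0.0496  0.0636  0.0351] [79.5 77.5 76.5]
side 0.54 [ 0.5255 -0.421   0.5252 -0.4214  0.0377  0.0193] [40. 38. 39.]
top 0.76 [ 0.3486 -0.3468  0.3487 -0.3456  0.0395  0.0197] [206. 122. 147.]
top 0.71 [ 0.543  -0.0963  0.5432 -0.0961  0.0697  0.0199] [91. 93. 95.]
top 0.64 [ 0.5192 -0.4135  0.5203 -0.4128  0.0382  0.0169] [35. 37. 38.]
top 0.6 [ 0.639  -0.3714  0.6401 -0.3718  0.0396  0.0196] [166. 112.  71.]
top 0.5 [ 0.5396 -0.0422  0.5395 -0.0425  0.066   0.0178] [92. 95. 97.]
top 0.46 [0.5216 0.3453 0.5218 0.3447 0.1589 0.0044] [107.  109.5 109. ]
top 0.43 [ 0.6526 -0.5049  0.6524 -0.5039  0.0348  0.019 ] [251. 187. 223.]
136 [ 0.53970047 -0.04217551  0.06250978] [ 0.53971148 -0.04234088  0.06175643]
```

View pics/t4.png

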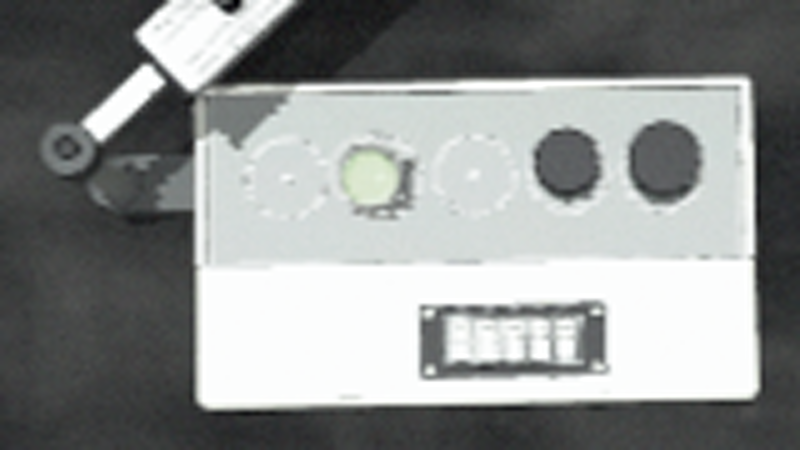

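```bash
python3 -m creep '[[0.4,0.0005,0,0.04,0,0,0],[0.4,0.0005,0,0.08,0,0,0],[0.4,0.0005,0,0.098,0,0,0],[0.4,0.0005,0,0.103,0,0,0],[0.4,0.0005,0,0.103,0,0,0],[-0.4,0.0005,0,0.103,0,0,0],[-0.4,0.0005,0,0.103,0,0,0],[-0.4,0.0005,0,0.103,0,0,0]]' 30
python3 -m creep '[[-0.4,0,0,0,0,0,0],[-0.4,0,0,0,0,0,0]]'
python3 -m creep '[[-0.4,0,0,-0.03,0,0,0],[-0.4,0,0,-0.07,0,0,0],[-0.4,0,0,-0.11,0,0,0],[-0.4,0,-0.03,-0.12,0,0,-7],[-0.4,0,-0.07,-0.12,0,0,-14],[-0.4,0,-0.11,-0.12,0,0,-21],[-0.4,0,-0.15,-0.12,0,0,-28],[-0.4,0,-0.19,-0.12,0,0,-35]]'
python3 -m creep '[[-0.4,0,0,0,0,0,0],[-0.4,0,0,0,0,0,0]]'
python3 - <<'E'
from h import *
go((.5360,.009,.13,90),(.536,.009,.045,90))
E
```

```text
time: 20.48
eef_pos: [0.5281, -0.4222, 0.0196]
eef_rot: [3.139, -0.003, -0.001]
wrist_force: [0.7, -0.6, 3.1]
width: 0.413
grasp_force: 30.2
time: 20.65
eef_pos: [0.5281, -0.4223, 0.0196]
eef_rot: [3.139, -0.003, -0.001]
wrist_force: [-0.5, -0.2, 7.0]
width: 0.406
grasp_force: 30.6
time: 21.32
eef_pos: [0.5266, -0.2297, 0.1383]
eef_rot: [3.14, -0.001, 0.616]
wrist_force: [0.3, 0.0, -0.7]
width: 0.41
grasp_force: 30.2
time: 21.48
eef_pos: [0.5275, -0.2276, 0.1381]
eef_rot: [-3.141, -0.002, 0.616]
wrist_force: [0.5, -0.9, -0.2]
width: 0.409
grasp_force: 30.2
[ 0.1437 -0.1882 0.0081 0 0 -54.7 ] 0.237
[ 0.0 0.0 0.085 0 0 -0.0 ] 0.085
```

```bash
python3 -m creep '[[-0.4,0.1437,-0.188,0.008,0,0,-54.7],[-0.4,0.1437,-0.188,0.008,0,0,-54.7],[-0.4,0.1437,-0.188,0.008,0,0,-54.7],[-0.4,0.1437,-0.188,0.008,0,0,-54.7],[-0.4,0.1437,-0.188,0.008,0,0,-54.7],[-0.4,0.1437,-0.188,0.008,0,0,-54.7],[-0.4,0.1437,-0.188,0.008,0,0,-54.7],[-0.4,0.1437,-0.188,0.008,0,0,-54.7]]'
python3 -m creep '[[-0.4,0,0,0,0,0,0],[-0.4,0,0,0,0,0,0],[-0.4,0,0,0,0,0,0],[-0.4,0,0,0,0,0,0]]'
python3 - <<'E'
from h import *
go((.536,.009,.0465,90))
E
```

```text
time: 22.15
eef_pos: [0.5377, 0.0067, 0.1297]
eef_rot: [3.14, -0.0, 1.573]
wrist_force: [1.0, -1.0, -0.8]
width: 0.409
grasp_force: 30.2
time: 22.48
eef_pos: [0.537, 0.0042, 0.1294]
eef_rot: [3.141, 0.001, 1.562]
wrist_force: [0.2, -0.3, -0.9]
width: 0.406
grasp_force: 30.2
[ 0.0048 -0.001 0.0829 0 0 -0.5 ] 0.083
```

```bash
python3 -m creep '[[-0.4,0.004,-0.002,0.04,0,0,0],[-0.4,0.004,-0.002,0.07,0,0,0],[-0.4,0.004,-0.002,0.078,0,0,0],[-0.4,0.004,-0.002,0.08,0,0,0],[-0.4,0.004,-0.002,0.08,0,0,0],[-0.4,0.004,-0.002,0.08,0,0,0]]'
```

```text
time: 22.98
eef_pos: [0.5358, 0.0092, 0.0505]
eef_rot: [3.139, -0.0, 1.564]
wrist_force: [0.2, -0.3, -0.5]
width: 0.406
grasp_force: 30.2
```

```bash
python3 -m creep '[[-0.4,0.001,0,0.0045,0,0,0],[-0.4,0.001,0,0.0045,0,0,0],[0.2,0.001,0,0.0045,0,0,0],[0.2,0.001,0,0.0045,0,0,0],[0.2,0.001,0,0.0045,0,0,0],[0.2,0.001,0,-0.03,0,0,0],[0.2,0.001,0,-0.07,0,0,0],[0.2,0.001,0,-0.11,0,0,0]]'
python3 -m creep '[[-0.2,0,0,-0.04,0,0,0],[-0.2,0,0,-0.08,0,0,0],[-0.2,0,0,-0.12,0,0,0],[-0.2,0.12,0.066,-0.13,0,0,0],[-0.2,0.12,0.066,-0.13,0,0,0],[-0.2,0.12,0.066,-0.13,0,0,0],[-0.2,0.12,0.066,-0.13,0,0,0],[-0.2,0.12,0.066,-0.13,0,0,0]]'
python3 -m creep '[[-0.2,0,0,0,0,0,0],[-0.2,0,0,0,0,0,0]]'
python3 - <<'E'
from h import *
p=jars('top');p=jars('side');go((.6028,.127,.182,90))
a=p['image'][...,::-1];cv2.imwrite('pics/s5.png',cv2.resize(a[170:430,270:450],(415,600),interpolation=cv2.INTER_CUBIC))
E
```

```text
time: 23.65
eef_pos: [0.5337, 0.0103, 0.1601]
eef_rot: [-3.139, 0.0, 1.566]
wrist_force: [1.2, -0.4, -0.8]
width: 0.6
grasp_force: 0.0
time: 24.32
eef_pos: [0.6019, 0.1355, 0.2897]
eef_rot: [3.14, -0.004, 1.571]
wrist_force: [0.3, -0.2, 0.2]
width: 0.398
grasp_force: 0.0
time: 24.48
eef_pos: [0.6008, 0.128, 0.2888]
eef_rot: [-3.14, 0.002, 1.564]
wrist_force: [-0.3, 0.2, -0.6]
width: 0.397
grasp_force: 0.0
top 0.73 [ 0.5418 -0.0962  0.5425 -0.0961  0.0694  0.0199] [95. 97. 99.]
top 0.7 [ 0.6523 -0.5048  0.6521 -0.5044  0.0354  0.0183] [253. 197. 230.]
top 0.66 [ 0.5398 -0.0422  0.5398 -0.0435  0.0659  0.0173] [90. 93. 94.]
top 0.49 [ 0.3473 -0.3457  0.3483 -0.3443  0.0389  0.0185] [253. 213. 239.]
top 0.46 [ 0.6388 -0.3717  0.64   -0.3719  0.0388  0.0196] [174. 118.  76.]
side 0.72 [ 0.6371 -0.3778  0.6368 -0.3782  0.0375  0.0198] [140.5  79.   45.5]
side 0.7 [0.5347 0.0013 0.5348 0.0014 0.0632 0.0179] [58. 55. 57.]
side 0.63 [ 0.3467 -0.3523  0.3465 -0.353   0.0373  0.0206] [254. 179. 223.]
side 0.56 [ 0.5418 -0.1014  0.541  -0.1015  0.067   0.023 ] [70. 68. 67.]
side 0.52 [ 0.5407 -0.0571  0.5391 -0.0501  0.0637  0.0301] [65. 61. 63.]
[ -0.0012 0.0016 0.1073 0 0 -0.4 ] 0.107
```

View pics/s5.png

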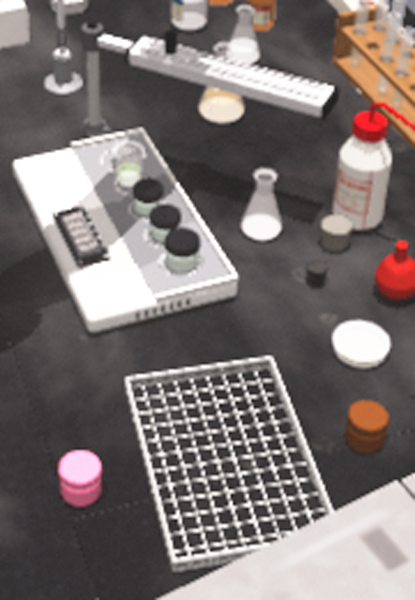

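```bash
python3 - <<'E'
from h import *
p=cap('top','top6');W=cloud(p)
for c in(.0092,-.0428,-.0947):
    q=W[(W[...,2]>.056)&(W[...,2]<.08)&(W[...,0]>.5)&(W[...,0]<.58)&(abs(W[...,1]-c)<.026)];print(len(q),(q.min(0)+q.max(0))/2 if len(q) else '',np.ptp(q,0) if len(q) else '')
# side: printed-ring free comparison
p=cap('side');W=cloud(p)
for c in(.0062,-.046,-.099):
    q=W[(W[...,2]>.058)&(W[...,2]<.08)&(W[...,0]>.5)&(W[...,0]<.58)&(abs(W[...,1]-c)<.024)];print(len(q),(q.min(0)+q.max(0))/2 if len(q) else '',np.ptp(q,0) if len(q) else '')
E
```

```text
0  
135 [ 0.53983839 -0.04223156  0.06289446] [0.03424384 0.03280315 0.0133006 ]
173 [ 0.54275792 -0.09631105  0.06501232] [0.04065813 0.03820342 0.01788713]
84 [0.53547659 0.00453409 0.06185202] [0.03506315 0.03755017 0.00731291]
93 [ 0.53914578 -0.04775529  0.06172984] [0.03526258 0.0388304  0.00727528]
148 [ 0.54205105 -0.0998134   0.06417831] [0.04325375 0.04174567 0.01228177]
```

```bash
python3 -m creep '[[-0.2,-0.001,0.002,0.04,0,0,0],[-0.2,-0.001,0.002,0.08,0,0,0],[-0.2,-0.001,0.002,0.107,0,0,0],[-0.2,-0.001,0.002,0.107,0,0,0],[-1,-0.001,0.002,0.107,0,0,0],[-1,-0.001,0.002,0.107,0,0,0],[-1,-0.001,0.002,0.107,0,0,0],[-1,-0.001,0.002,0.107,0,0,0]]' 20
python3 -m creep '[[-1,0,0,0,0,0,0],[-1,0,0,0,0,0,0]]'
python3 - <<'E'
from h import *
s=status.read_state();P=np.array(s['eef_pos'][:2]);O=np.array([.5283,.209]);d=P-O;print(np.linalg.norm(d))
th=np.arctan2(d[1],d[0])+np.pi/2-.0395;print('theta',th)
for t in(th*.75,th*.5,th*.25,0):
    a=-np.pi/2+.0395+t;q=O+.11*np.array([np.cos(a),np.sin(a)]);print(np.round((q-P)[::-1],4),q)
E
```

```text
time: 25.45
eef_pos: [0.6038, 0.1296, 0.1836]
eef_rot: [3.14, -0.001, 1.565]
wrist_force: [-0.9, 0.8, -4.5]
width: 0.159
grasp_force: 20.8
time: 25.62
eef_pos: [0.6038, 0.1295, 0.1836]
eef_rot: [3.14, -0.001, 1.565]
wrist_force: [-1.3, 1.2, -0.2]
width: 0.159
grasp_force: 21.2
0.10961706859993067
theta 0.7205198477764342
[-0.0126 -0.0152] [0.5885725  0.11698247]
[-0.0219 -0.0327] [0.57111169 0.10767301]
[-0.0279 -0.0516] [0.55226553 0.10164241]
[-0.0305 -0.0712] [0.53264387 0.0990858 ]
```

```bash
python3 -m creep '[[-1,-0.0068,-0.0075,0,0,0,0],[-1,-0.0126,-0.0152,0,0,0,0],[-1,-0.0177,-0.024,0,0,0,0],[-1,-0.0219,-0.0327,0,0,0,0],[-1,-0.0252,-0.042,0,0,0,0],[-1,-0.0279,-0.0516,0,0,0,0],[-1,-0.0294,-0.0614,0,0,0,0],[-1,-0.0304,-0.0712,0,0,0,0]]'
python3 -m creep '[[-1,0,0,0,0,0,0],[-1,0,0,0,0,0,0],[-1,0,0,0,0,0,0]]'
```

```text
time: 26.28
eef_pos: [0.5354, 0.0965, 0.1837]
eef_rot: [3.134, 0.002, 1.561]
wrist_force: [3.4, -2.6, -2.2]
width: 0.159
grasp_force: 22.5
time: 26.53
eef_pos: [0.5335, 0.0964, 0.1836]
eef_rot: [3.139, 0.004, 1.563]
wrist_force: [-0.4, -6.4, 6.8]
width: 0.164
grasp_force: 23.0
```

```bash
python3 -m creep '[[-1,0.002,-0.001,0,0,0,0],[-1,0.002,-0.001,0,0,0,0],[-0.3,0.002,-0.001,0,0,0,0],[-0.3,0.002,-0.001,0,0,0,0],[-0.3,0.002,-0.001,-0.03,0,0,0],[-0.3,0.002,-0.001,-0.07,0,0,0],[-0.3,0.002,-0.001,-0.11,0,0,0]]'
python3 -m creep '[[-0.3,0.25,0,0,0,0,0],[-0.3,0.25,0,0,0,0,0],[-0.3,0.25,0,0,0,0,0],[-0.3,0.25,0,0,0,0,0],[-0.3,0.25,0,0,0,0,0],[-0.3,0.25,0,0,0,0,0],[-0.3,0.25,0,0,0,0,0],[-0.3,0.25,0,0,0,0,0]]'
python3 -m creep '[[-0.3,0,0,0,0,0,0],[-0.3,0,0,0,0,0,0]]'
python3 - <<'E'
from h import *
p=cap('top','top7');W=cloud(p)
q=W[(W[...,2]>.158)&(W[...,2]<.172)&(W[...,1]<.14)&(W[...,1]>-.15)&(W[...,0]>.45)&(W[...,0]<.66)]
r=cv2.minAreaRect(q[:,:2].astype(np.float32));print('bar',len(q),r)
vx,vy,x0,y0=cv2.fitLine(q[:,:2].astype(np.float32),cv2.DIST_L2,0,.01,.01).ravel();print('yaw',np.arctan(-vx/vy),x0,y0)
for t in('lamp_knob',):
    for c in viewer.cut_out(p,t)[:1]:
        k=W[c['mask']];k=k[k[:,2]>.18];print(k.mean(0))
ps=cap('side');Ws=cloud(ps)
w=Ws[(Ws[...,2]>.05)&(abs(Ws[...,0]-.52)<.03)&(abs(Ws[...,1]-.34)<.03)]
for a in(.06,.08,.1,.12,.14):
    t=w[abs(w[:,2]-a)<.008];print('side stylus',a,len(t),np.round((t.min(0)+t.max(0))/2,4) if len(t) else '')
w=W[(W[...,2]>.05)&(abs(W[...,0]-.52)<.03)&(abs(W[...,1]-.34)<.03)]
for a in(.06,.08,.1,.12,.14,.155):
    t=w[abs(w[:,2]-a)<.008];print('top stylus',a,len(t),np.round((t.min(0)+t.max(0))/2,4) if len(t) else '')
for P,pp in((W,p),(Ws,ps)):
    c=viewer.cut_out(pp,'stylus_stand')
    if c: t=P[c[0]['mask']];t=t[t[:,2]<.012];t=t[~np.isnan(t[:,0])];print('foot',len(t),cv2.minEnclosingCircle(t[:,:2].astype(np.float32)))
E
```

```text
time: 27.12
eef_pos: [0.5304, 0.1021, 0.2932]
eef_rot: [-3.139, -0.001, 1.567]
wrist_force: [1.0, -0.3, 0.4]
width: 0.351
grasp_force: 0.0
time: 27.78
eef_pos: [0.5303, 0.3559, 0.2922]
eef_rot: [-3.14, -0.004, 1.572]
wrist_force: [0.7, -0.4, -0.9]
width: 0.351
grasp_force: 0.0
time: 27.95
eef_pos: [0.5329, 0.3496, 0.2922]
eef_rot: [3.141, 0.001, 1.564]
wrist_force: [0.2, -0.3, -0.2]
width: 0.348
grasp_force: 0.0
bar 1630 ((0.5405486226081848, 0.01370103657245636), (0.044859930872917175, 0.25498056411743164), 3.939316987991333)
yaw 0.0727839 0.54005843 0.012253705
[nan nan nan]
side stylus 0.06 20 [0.5213 0.3379 0.0601]
side stylus 0.08 17 [0.5217 0.3399 0.0805]
side stylus 0.1 12 [0.5223 0.3392 0.1014]
side stylus 0.12 14 [0.5205 0.3403 0.1204]
side stylus 0.14 11 [0.5216 0.3385 0.1403]
top stylus 0.06 0 
top stylus 0.08 0 
top stylus 0.1 0 
top stylus 0.12 0 
top stylus 0.14 0 
top stylus 0.155 0 
foot 70 ((0.52916020154953, 0.33457911014556885), 0.022207370027899742)
foot 0 ((0.0, 0.0), 0.0)<stdin>:8: RuntimeWarning: Mean of empty slice.
  ret = um.true_divide(
```

```bash
python3 - <<'E'
from h import *
for n in('top','side'):
    p=cap(n);W=cloud(p);m=(W[...,2]>.13)&(W[...,2]<.176)&(W[...,1]<.145)&(W[...,1]>-.15)&(W[...,0]>.45)&(W[...,0]<.66)
    if n=='side': m&=(W[...,2]>.155)
    k,l,st,_=cv2.connectedComponentsWithStats(m.astype(np.uint8));m=l==1+np.argmax(st[1:,4])
    A=[]
    v,u=np.nonzero(m);pts=atz(p,np.c_[u,v],.167);b=np.round(pts[:,1]/.005).astype(int)
    e=np.array([(i*.005,pts[b==i,0].min(),pts[b==i,0].max()) for i in range(-20,25) if (b==i).sum()>5])
    for j in(1,2):
        f=np.polyfit(e[:,0],e[:,j],1);r=e[:,j]-np.polyval(f,e[:,0]);g=abs(r)<.003;f=np.polyfit(e[g,0],e[g,j],1);print(n,j,g.sum(),f)
a=cv2.imread('pics/top7.png');cv2.imwrite('pics/t7.png',cv2.resize(a[175:275,195:355],(800,500),interpolation=cv2.INTER_CUBIC))
E
```

```text
top 1 45 [-0.07020246  0.51891952]
top 2 45 [-0.07109212  0.56192576]
side 1 44 [-0.06737955  0.51412574]
side 2 45 [-0.06848297  0.56007293]
```

View pics/t7.png

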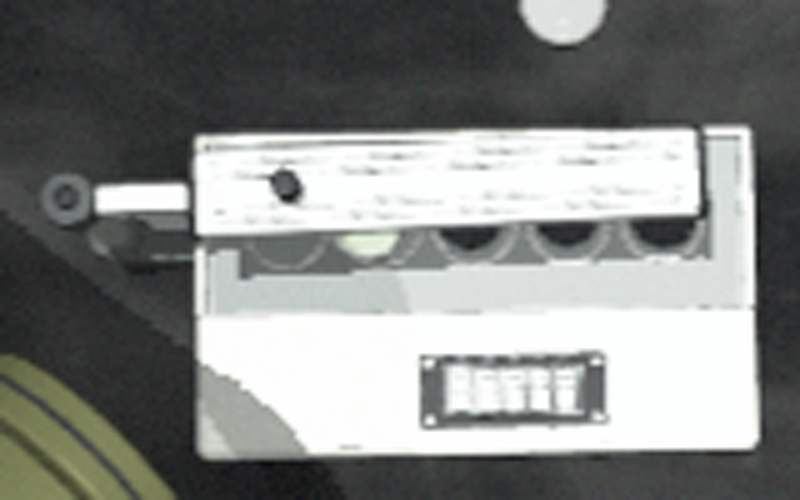

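```bash
python3 -m creep '[[-0.2,-0.25,0.003,0,0,0,0],[-0.2,-0.25,0.003,0,0,0,0],[-0.2,-0.25,0.003,0,0,0,0],[-0.2,-0.25,0.003,0,0,0,0],[-0.2,-0.25,0.003,0,0,0,0],[-0.2,-0.25,0.003,0,0,0,0],[-0.2,-0.25,0.003,0,0,0,0],[-0.2,-0.25,0.003,0,0,0,0]]'
python3 -m creep '[[-0.2,0,0,0.04,0,0,0],[-0.2,0,0,0.08,0,0,0],[-0.2,0,0,0.11,0,0,0],[-0.2,0,0,0.11,0,0,0],[-1,0,0,0.11,0,0,0],[-1,0,0,0.11,0,0,0],[-1,0,0,0.11,0,0,0],[-1,0,0,0.11,0,0,0]]' 20
python3 -m creep '[[-1,0,0,0,0,0,0],[-1,0,0,0,0,0,0]]'
```

```text
time: 28.97
eef_pos: [0.5344, 0.0968, 0.2922]
eef_rot: [-3.142, 0.002, 1.558]
wrist_force: [0.5, 0.2, 0.6]
width: 0.398
grasp_force: 0.0
time: 29.63
eef_pos: [0.5345, 0.1027, 0.1835]
eef_rot: [3.139, -0.003, 1.566]
wrist_force: [-0.0, 3.2, -6.3]
width: 0.161
grasp_force: 20.8
time: 29.8
eef_pos: [0.5345, 0.1026, 0.1835]
eef_rot: [3.139, -0.002, 1.566]
wrist_force: [-1.6, 5.7, -1.2]
width: 0.16
grasp_force: 21.2
```

Knob measured at x 0.5345; target about 0.5315.

```bash
python3 -m creep '[[-1,-0.002,-0.001,0,0,0,0],[-1,-0.002,-0.002,0,0,0,0],[-1,-0.002,-0.003,0,0,0,0],[-1,-0.002,-0.0035,0,0,0,0],[-1,-0.002,-0.0035,0,0,0,0],[-1,-0.002,-0.0035,0,0,0,0]]'
python3 -m creep '[[-1,0,0,0,0,0,0],[-0.3,0,0,0,0,0,0],[-0.3,0,0,0,0,0,0],[-0.3,0,0,-0.03,0,0,0],[-0.3,0,0,-0.07,0,0,0],[-0.3,0,0,-0.11,0,0,0]]'
python3 -m creep '[[-0.3,0.25,-0.01,0,0,0,0],[-0.3,0.25,-0.01,0,0,0,0],[-0.3,0.25,-0.01,0,0,0,0],[-0.3,0.25,-0.01,0,0,0,0],[-0.3,0.25,-0.01,0,0,0,0],[-0.3,0.25,-0.01,0,0,0,0],[-0.3,0.25,-0.01,0,0,0,0],[-0.3,0.25,-0.01,0,0,0,0]]'
python3 -m creep '[[-0.3,0,0,0,0,0,0],[-0.3,0,0,0,0,0,0],[-0.3,0,0,0,0,0,0]]'
cat > bar.py <<'E'
from h import *
for n in('top','side'):
    p=cap(n);W=cloud(p);m=(W[...,2]>.13)&(W[...,2]<.176)&(W[...,1]<.145)&(W[...,1]>-.15)&(W[...,0]>.45)&(W[...,0]<.66)
    if n=='side': m&=(W[...,2]>.155)
    k,l,st,_=cv2.connectedComponentsWithStats(m.astype(np.uint8));m=l==1+np.argmax(st[1:,4])
    v,u=np.nonzero(m);pts=atz(p,np.c_[u,v],.167);b=np.round(pts[:,1]/.005).astype(int)
    e=np.array([(i*.005,pts[b==i,0].min(),pts[b==i,0].max()) for i in range(-20,25) if (b==i).sum()>5])
    for j in(1,2):
        f=np.polyfit(e[:,0],e[:,j],1);r=e[:,j]-np.polyval(f,e[:,0]);g=abs(r)<.003;f=np.polyfit(e[g,0],e[g,j],1);print(n,j,g.sum(),f)
E
python3 bar.py; python3 - <<'E'
from h import *
go((.5215,.3405,.26,90),(.5215,.3405,.12,90))
E
```

```text
time: 30.3
eef_pos: [0.5325, 0.1025, 0.1835]
eef_rot: [3.136, -0.006, 1.567]
wrist_force: [1.0, 8.0, -5.5]
width: 0.162
grasp_force: 20.7
time: 30.8
eef_pos: [0.5298, 0.0972, 0.2934]
eef_rot: [-3.139, 0.002, 1.564]
wrist_force: [1.3, 0.0, 0.0]
width: 0.351
grasp_force: 0.0
time: 31.47
eef_pos: [0.5209, 0.3515, 0.2926]
eef_rot: [3.141, -0.001, 1.569]
wrist_force: [0.2, -0.6, 0.7]
width: 0.347
grasp_force: 0.0
time: 31.72
eef_pos: [0.523, 0.3465, 0.2924]
eef_rot: [3.141, 0.002, 1.562]
wrist_force: [0.4, 0.2, 0.4]
width: 0.35
grasp_force: 0.0
top 1 45 [-0.06003881  0.51701738]
top 2 45 [-0.05992552  0.55994589]
side 1 45 [-0.05070753  0.51265418]
side 2 44 [-0.05936403  0.55802978]
[ -0.0068 -0.0011 0.0324 0 0 -0.5 ] 0.033
[ 0.0 0.0 0.14 0 0 -0.0 ] 0.14
```

```bash
python3 -m creep '[[-0.1,-0.0035,-0.001,0.03,0,0,-55],[-0.1,-0.0035,-0.001,0.03,0,0,-55],[-0.1,-0.0035,-0.001,0.03,0,0,-55],[-0.1,-0.0035,-0.001,0.03,0,0,-55],[-0.1,-0.0035,-0.001,0.03,0,0,-55],[-0.1,-0.0035,-0.001,0.03,0,0,-55],[-0.1,-0.0035,-0.001,0.03,0,0,-55],[-0.1,-0.0035,-0.001,0.03,0,0,-55]]'
python3 -m creep '[[-0.1,0,0,0,0,0,-35.5],[-0.1,0,0,0,0,0,-35.5],[-0.1,0,0,0,0,0,-35.5],[-0.1,0,0,0,0,0,-35.5],[-0.1,0,0,0,0,0,-35.5],[-0.1,0,0,0,0,0,-35.5],[-0.1,0,0,0,0,0,-35.5],[-0.1,0,0,0,0,0,-35.5]]'
python3 - <<'E'
from h import *
go((.5215,.343,.111,180));print(status.read_state()['joint_positions'])
p=cap('top');W=cloud(p)
for a in('stylus','stylus_stand'):
    for c in viewer.cut_out(p,a)[:2]: print(a,c['score'],c['rect'])
p=cap('side','s8');cv2.imwrite('pics/s8c.png',cv2.resize(p['image'][120:230,250:350,::-1],(545,600),interpolation=cv2.INTER_CUBIC))
E
```

```text
time: 32.48
eef_pos: [0.5214, 0.3444, 0.2623]
eef_rot: [-3.141, 0.001, 2.529]
wrist_force: [0.4, -0.2, -0.1]
width: 0.448
grasp_force: 0.0
time: 33.15
eef_pos: [0.5212, 0.345, 0.2623]
eef_rot: [-3.141, 0.0, 3.141]
wrist_force: [-1.0, 0.3, -0.3]
width: 0.448
grasp_force: 0.0
[ -0.0003 -0.002 0.1513 0 0 -0.0 ] 0.151
[-0.18245961  0.80812466 -0.94717327  1.51686805  0.68935802  1.17650662
  0.31582785]
stylus 0.48 [231.8, 201.1, 347.6, 267.4]
```

View pics/s8c.png

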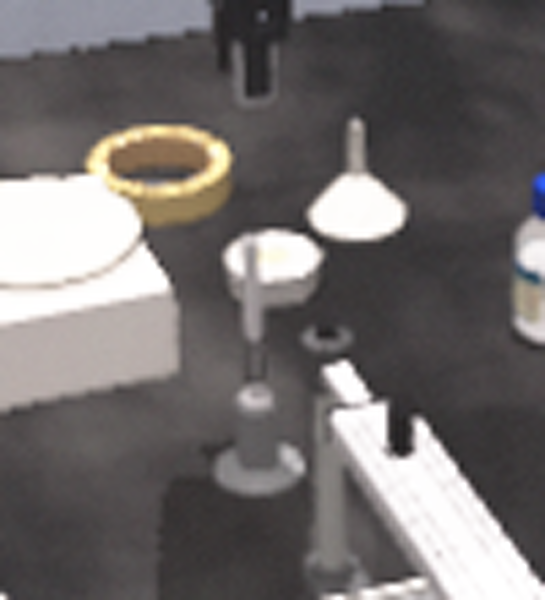

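```bash
python3 -m creep '[[-0.1,0,-0.002,0.04,0,0,0],[-0.1,0,-0.002,0.08,0,0,0],[-0.1,0,-0.002,0.12,0,0,0],[-0.1,0,-0.002,0.148,0,0,0],[-0.1,0,-0.002,0.148,0,0,0],[-0.6,0,-0.002,0.148,0,0,0],[-0.6,0,-0.002,0.148,0,0,0],[-1,0,-0.002,0.148,0,0,0]]' 50
python3 -m creep '[[-1,0,0,0,0,0,0],[-1,0,0,0,0,0,0],[-1,0,0,0,0,0,0],[-1,0,0,0,0,0,0]]'
python3 - <<'E'
from h import *
s=status.read_state();print(np.round(s['eef_pos'],4),s['width'],s['grasp_force'],np.round(s['wrist_force'],1))
E
```

```text
time: 34.02
eef_pos: [0.5219, 0.3452, 0.1171]
eef_rot: [3.138, 0.003, -3.139]
wrist_force: [0.6, 0.7, -0.8]
width: 0.113
grasp_force: 48.6
time: 34.35
eef_pos: [0.522, 0.3451, 0.117]
eef_rot: [3.138, 0.003, -3.139]
wrist_force: [1.2, -0.2, 7.4]
width: 0.113
grasp_force: 48.8
[0.522  0.3451 0.117 ] 0.11252931034449037 48.83759915828705 [ 1.2 -0.2  7.4]
```

```bash
python3 -m creep '[[-1,0,0,-0.03,0,0,0],[-1,0,0,-0.07,0,0,0],[-1,0,0,-0.1,0,0,0],[-1,0.035,0,-0.1,0,0,0],[-1,0.0704,-0.02,-0.1,0,0,0],[-1,0.0704,-0.06,-0.1,0,0,0],[-1,0.0704,-0.1,-0.1,0,0,0],[-1,0.0704,-0.1,-0.1,0,0,0]]'
python3 -m creep '[[-1,0,-0.2454,0,0,0,0],[-1,0,-0.2454,0,0,0,0],[-1,0,-0.2454,0,0,0,0],[-1,0,-0.2454,0,0,0,0],[-1,0,-0.2454,0,0,0,0],[-1,0,-0.2454,0,0,0,0],[-1,0,-0.2454,0,0,0,0],[-1,0,-0.2454,0,0,0,0]]'
python3 -m creep '[[-1,0,0,0.05,0,0,0],[-1,0,0,0.05,0,0,0],[-1,0,0,0.05,0,0,0],[-1,0,0,0.05,0,0,0]]'
python3 - <<'E'
from h import *
s=status.read_state();print(np.round(s['eef_pos'],4),np.round(s['eef_rot'],3),s['width'])
p=cap('side','s9');cv2.imwrite('pics/s9c.png',cv2.resize(p['image'][210:310,270:370,::-1],(600,600),interpolation=cv2.INTER_CUBIC))
P=s['eef_pos'];print(proj(p,[[P[0],P[1],P[2]-.107],[.4516,-.0003,.042]]),[ (proj(p,[[.4525-.042*(3-k)*.014,-.0143+(3-k)*.014,.042]])[0]-[270,210]+.5)*6 for k in range(1,6)])
W=cloud(p);q=W[(abs(W[...,0]-P[0])<.015)&(abs(W[...,1]-P[1])<.015)&(W[...,2]>.05)&(W[...,2]<.13)]
for z in(.07,.085,.1,.115): t=q[abs(q[:,2]-z)<.008]; print(z,len(t),t.mean(0) if len(t) else '')
E
```

```text
time: 35.02
eef_pos: [0.4512, 0.233, 0.2137]
eef_rot: [-3.129, -0.0, 3.137]
wrist_force: [0.8, -1.6, -1.3]
width: 0.111
grasp_force: 49.0
time: 35.68
eef_pos: [0.4517, -0.0049, 0.2145]
eef_rot: [-3.14, 0.0, 3.138]
wrist_force: [1.1, 1.2, -0.7]
width: 0.113
grasp_force: 49.0
time: 36.02
eef_pos: [0.4516, -0.0006, 0.1648]
eef_rot: [3.141, -0.0, -3.136]
wrist_force: [0.6, 0.2, 0.6]
width: 0.112
grasp_force: 49.1
[ 0.4516 -0.0006  0.1648] [ 3.141 -0.    -3.136] 0.11154269901561066
[[305.4143744  258.95089912]
 [305.51567497 263.35752306]] [array([207.00889137, 304.73937542]), array([216.75079333, 323.01099475]), array([226.63202342, 341.54393373]), array([236.65559217, 360.34383882]), array([246.82459744, 379.41652031])]
0.07 7 [ 0.45095585 -0.0054214   0.07096463]
0.085 10 [ 0.45155869 -0.0046254   0.08326378]
0.1 29 [ 0.45005223 -0.00561211  0.10203505]
0.115 20 [ 0.45020571 -0.00530522  0.11589214]
```

View pics/s9c.png

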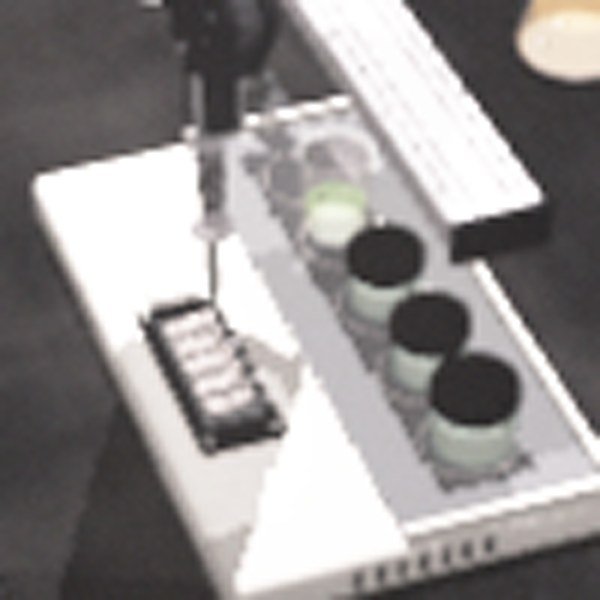

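```bash
python3 - <<'E'
from h import *
p=cap('side')
im=p['image']
L=np.array([(156,318),(207,305),(276,425),(213,440)])/6-.5+[270,210]
c=atz(p,L,.03);print(np.round(c,4),c.mean(0))
for n in('side','top'):
    q=p if n=='side' else cap('top')
    W=cloud(q)
    r=viewer.cut_out(q,'switch_panel')
    for a in r[:2]: 
        b=W[a['mask']];b=b[~np.isnan(b[:,0])];b=b[b[:,2]<.06];print(n,a['score'],np.round(a['rect']),cv2.minAreaRect(b[:,:2].astype(np.float32)))
# dark bezel pixels, side, ray at z=.03
v,u=np.mgrid[250:295,285:330];g=im[250:295,285:330].max(-1);P=atz(p,np.c_[u.ravel(),v.ravel()],.03).reshape(45,45,3)
m=(g<110)&(P[...,0]>.41)&(P[...,0]<.475)&(P[...,1]>-.085)&(P[...,1]<.05);k,l,st,_=cv2.connectedComponentsWithStats(m.astype(np.uint8))
i=1+np.argmax(st[1:,4]);print(st[i],cv2.minAreaRect(P[l==i][:,:2].astype(np.float32)))
cv2.imwrite('pics/s10.png',cv2.resize(im[245:295,285:335,::-1],(600,600),interpolation=cv2.INTER_CUBIC))
E
```

```text
[[ 0.4299  0.0258  0.03  ]
 [ 0.455   0.0277  0.03  ]
 [ 0.4609 -0.0626  0.03  ]
 [ 0.4315 -0.0636  0.03  ]] [ 0.44434919 -0.01817519  0.03      ]
[  9  10  23  25 119] ((0.43984439969062805, -0.02019955962896347), (0.037265844643116, 0.10240020602941513), 6.609395980834961)
```

View pics/s10.png

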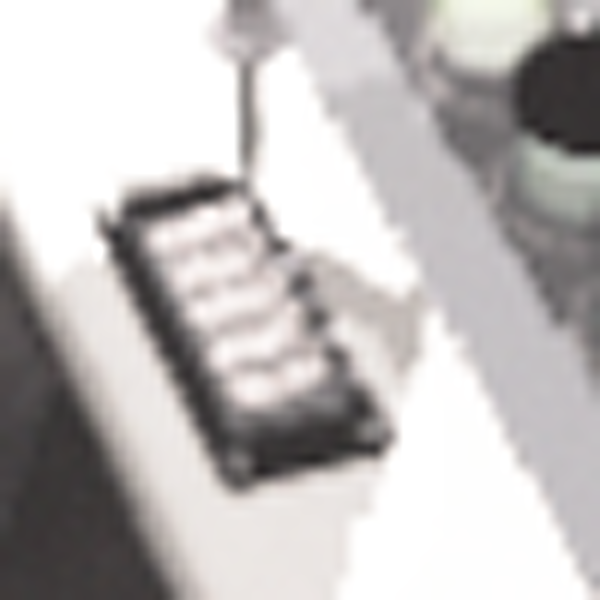

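```bash
python3 -m creep '[[-1,0,0,0.01,0,0,0],[-1,0,0,0.015,0,0,0],[-1,0,0,0.018,0,0,0],[-1,0,0,0.02,0,0,0],[-1,0,0,0.022,0,0,0],[-1,0,0,0.022,0,0,0]]'
```

```text
time: 36.77
eef_pos: [0.4522, -0.0017, 0.1433]
eef_rot: [-3.141, 0.002, -3.138]
wrist_force: [-2.1, -1.1, 10.1]
width: 0.11
grasp_force: 50.5
```

```bash
python3 -m creep '[[-1,0,0,-0.01,0,0,0],[-1,0,0,-0.022,0,0,0],[-1,0,0,-0.022,0,0,0],[-1,0,0,-0.022,0,0,0]]'
python3 -m creep '[[-1,-0.0006,-0.014,0,0,0,0],[-1,-0.0006,-0.014,0,0,0,0],[-1,-0.0006,-0.014,0,0,0,0]]'
cat > rk.py <<'E'
from h import *
import sys
p=cap('side');im=p['image'];cv2.imwrite(f'pics/{sys.argv[1]}.png',cv2.resize(im[245:295,285:335,::-1],(600,600),interpolation=cv2.INTER_CUBIC))
W=cloud(p)
for k in range(1,6):
    o=[]
    for dx in(-.008,0,.008):
        c=np.array([.4445-.042*(3-k)*.014+dx,-.0183+(3-k)*.014]);q=W[(abs(W[...,0]-c[0])<.004)&(abs(W[...,1]-c[1])<.004)&(W[...,2]<.05)];o.append((len(q),np.round(np.mean(q[:,2])*1000,1) if len(q) else 0))
    print(k,o)
print(np.round(status.read_state()['eef_pos'],4))
E
python3 rk.py s11
```

```text
time: 37.1
eef_pos: [0.4519, -0.0022, 0.1645]
eef_rot: [-3.142, 0.001, -3.139]
wrist_force: [0.2, -0.7, -0.7]
width: 0.114
grasp_force: 49.1
time: 37.35
eef_pos: [0.4518, -0.0167, 0.1636]
eef_rot: [-3.141, -0.001, -3.14]
wrist_force: [0.6, 0.5, 0.1]
width: 0.113
grasp_force: 49.1
1 [(5, np.float64(37.0)), (7, np.float64(36.6)), (6, np.float64(36.2))]
2 [(9, np.float64(37.0)), (6, np.float64(36.8)), (3, np.float64(37.2))]
3 [(7, np.float64(35.8)), (8, np.float64(37.8)), (7, np.float64(38.8))]
4 [(7, np.float64(36.2)), (6, np.float64(37.1)), (7, np.float64(38.7))]
5 [(5, np.float64(35.6)), (9, np.float64(35.9)), (7, np.float64(37.6))]
[ 0.4519 -0.016   0.1638]
```

View pics/s11.png

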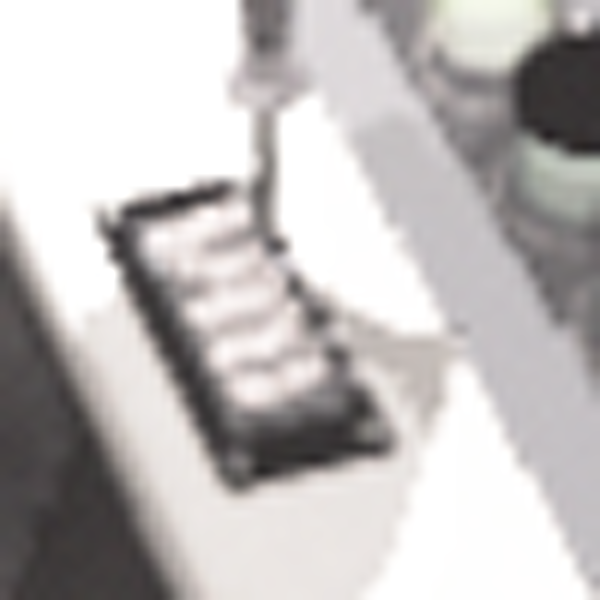

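```bash
python3 -m creep '[[-1,0,0.0015,0.01,0,0,0],[-1,0,0.0015,0.015,0,0,0],[-1,0,0.0015,0.018,0,0,0],[-1,0,0.0015,0.02,0,0,0],[-1,0,0.0015,0.0215,0,0,0],[-1,0,0.0015,0.0215,0,0,0]]'
python3 -m creep '[[-1,0,0,-0.01,0,0,0],[-1,0,0,-0.022,0,0,0],[-1,0,0,-0.022,0,0,0],[-1,-0.0006,-0.014,-0.022,0,0,0],[-1,-0.0006,-0.014,-0.022,0,0,0],[-1,-0.0006,-0.014,-0.022,0,0,0],[-1,-0.0006,-0.014,-0.022,0,0,0]]'
python3 rk.py s12
```

```text
time: 37.9
eef_pos: [0.4526, -0.014, 0.1435]
eef_rot: [-3.141, 0.001, -3.138]
wrist_force: [-1.4, -0.7, 9.7]
width: 0.113
grasp_force: 50.3
time: 38.48
eef_pos: [0.4527, -0.0282, 0.1645]
eef_rot: [3.141, -0.0, -3.139]
wrist_force: [-0.4, 0.3, 0.4]
width: 0.115
grasp_force: 49.3
1 [(6, np.float64(36.8)), (5, np.float64(36.1)), (7, np.float64(37.5))]
2 [(5, np.float64(38.1)), (2, np.float64(37.8)), (6, np.float64(37.1))]
3 [(9, np.float64(38.9)), (5, np.float64(36.3)), (5, np.float64(37.4))]
4 [(6, np.float64(37.5)), (6, np.float64(36.8)), (4, np.float64(36.1))]
5 [(6, np.float64(37.2)), (7, np.float64(37.4)), (6, np.float64(40.1))]
[ 0.4527 -0.028   0.1646]
```

```bash
python3 -m creep '[[-1,0,-0.0003,0.01,0,0,0],[-1,0,-0.0003,0.015,0,0,0],[-1,0,-0.0003,0.018,0,0,0],[-1,0,-0.0003,0.02,0,0,0],[-1,0,-0.0003,0.022,0,0,0],[-1,0,-0.0003,0.022,0,0,0]]'
python3 -m creep '[[-1,0,0,-0.01,0,0,0],[-1,0,0,-0.022,0,0,0],[-1,0,0,-0.022,0,0,0],[-1,-0.0006,-0.014,-0.022,0,0,0],[-1,-0.0006,-0.014,-0.022,0,0,0],[-1,-0.0006,-0.014,-0.022,0,0,0],[-1,-0.0006,-0.014,-0.022,0,0,0]]'
python3 -m creep '[[-1,0,0,0.01,0,0,0],[-1,0,0,0.015,0,0,0],[-1,0,0,0.018,0,0,0],[-1,0,0,0.02,0,0,0],[-1,0,0,0.022,0,0,0],[-1,0,0,0.022,0,0,0]]'
python3 -m creep '[[-1,0,0,-0.01,0,0,0],[-1,0,0,-0.03,0,0,0],[-1,0,0,-0.07,0,0,0],[-1,0,0.04,-0.07,0,0,0],[-1,0,0.08,-0.07,0,0,0],[-1,0,0.12,-0.07,0,0,0],[-1,0,0.16,-0.07,0,0,0],[-1,0,0.2,-0.07,0,0,0]]'
python3 -m creep '[[-1,0,0,0,0,0,0],[-1,0,0,0,0,0,0]]'
python3 rk.py s13;python3 - <<'E'
from h import *
p=cap('top');im=p['image'];cv2.imwrite('pics/t13.png',cv2.resize(im[235:270,275:325,::-1],(800,560),interpolation=cv2.INTER_CUBIC))
W=cloud(p)
for k in range(1,6):
    o=[]
    for dx in(-.008,0,.008):
        c=np.array([.4448-.042*(3-k)*.014+dx,-.0146+(3-k)*.014]);q=W[(abs(W[...,0]-c[0])<.004)&(abs(W[...,1]-c[1])<.004)&(W[...,2]<.06)];o.append((len(q),np.round(np.mean(q[:,2])*1000,1) if len(q) else 0))
    print(k,o)
E
cat > cmb.py <<'E'
import cv2,numpy as np
a=cv2.imread('pics/t13.png');b=cv2.imread('pics/s13.png')
o=np.zeros((560,800,3),np.uint8);o[:308,:440]=cv2.resize(a,(440,308));o[:340,455:795]=cv2.resize(b,(340,340));cv2.imwrite('pics/c13.png',o[:345])
E
python3 cmb.py
```

```text
time: 39.03
eef_pos: [0.4533, -0.0284, 0.1435]
eef_rot: [-3.141, 0.001, -3.138]
wrist_force: [-1.4, -0.6, 8.5]
width: 0.113
grasp_force: 50.3
time: 39.62
eef_pos: [0.4533, -0.0425, 0.1645]
eef_rot: [3.141, -0.0, -3.139]
wrist_force: [0.3, 0.7, -0.2]
width: 0.114
grasp_force: 49.2
time: 40.12
eef_pos: [0.4539, -0.0423, 0.1435]
eef_rot: [-3.141, 0.001, -3.138]
wrist_force: [-2.7, -0.1, 9.4]
width: 0.107
grasp_force: 50.3
time: 40.78
eef_pos: [0.4526, 0.1587, 0.2129]
eef_rot: [-3.141, 0.0, -3.139]
wrist_force: [0.7, 0.1, -0.2]
width: 0.113
grasp_force: 49.2
time: 40.95
eef_pos: [0.4523, 0.1604, 0.2132]
eef_rot: [3.14, 0.001, -3.133]
wrist_force: [-0.7, -0.7, -1.2]
width: 0.115
grasp_force: 49.1
1 [(3, np.float64(35.7)), (5, np.float64(36.7)), (8, np.float64(38.9))]
2 [(7, np.float64(38.3)), (4, np.float64(38.2)), (9, np.float64(36.4))]
3 [(7, np.float64(36.8)), (5, np.float64(37.4)), (3, np.float64(38.0))]
4 [(6, np.float64(39.3)), (6, np.float64(36.1)), (6, np.float64(36.3))]
5 [(4, np.float64(38.8)), (4, np.float64(37.4)), (5, np.float64(35.3))]
[0.4524 0.1576 0.2126]
1 [(0, 0), (0, 0), (0, 0)]
2 [(0, 0), (0, 0), (0, 0)]
3 [(0, 0), (0, 0), (0, 0)]
4 [(0, 0), (0, 0), (0, 0)]
5 [(0, 0), (0, 0), (0, 0)]
```

View pics/c13.png

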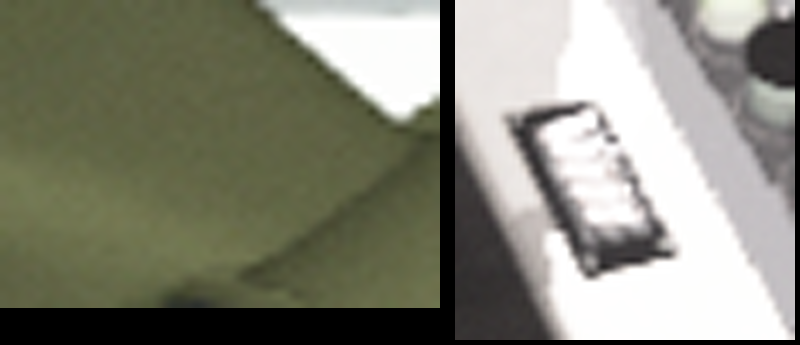

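```bash
python3 - <<'E'
from h import *
D=[]
for i in range(10):
    p=cap('side');D.append(p['depth'])
p['depth']=np.mean(D,0);W=cloud(p)
for k in range(1,6):
    o=[]
    for dx in(-.009,-.006,0,.006,.009):
        c=np.array([.4445-.042*(3-k)*.014+dx,-.0183+(3-k)*.014]);q=W[(abs(W[...,0]-c[0])<.004)&(abs(W[...,1]-c[1])<.004)&(W[...,2]<.05)];o.append(round(np.mean(q[:,2])*1000,1))
    print(k,o)
s=status.read_state();print(np.round(s['eef_pos'],4))
go((.4524,.345,.2125,180),(.522,.3451,.2125,180),(.522,.3451,.119,180))
E
```

```text
1 [np.float64(36.6), np.float64(37.2), np.float64(36.8), np.float64(38.5), np.float64(38.1)]
2 [np.float64(38.3), np.float64(38.7), np.float64(38.0), np.float64(36.9), np.float64(36.7)]
3 [np.float64(38.6), np.float64(38.1), np.float64(37.0), np.float64(37.4), np.float64(36.3)]
4 [np.float64(38.1), np.float64(38.9), np.float64(37.1), np.float64(37.2), np.float64(36.2)]
5 [np.float64(37.9), np.float64(39.1), np.float64(36.5), np.float64(36.4), np.float64(36.1)]
[0.4529 0.1567 0.2128]
[ 0.0001 0.1883 0.0003 0 0 0.1 ] 0.188
[ -0.0696 0.0001 -0.0 0 0 -0.0 ] 0.07
[ 0.0 0.0 0.0935 0 0 -0.0 ] 0.094
```

```bash
python3 -m creep '[[-1,0,0.04,0,0,0,0],[-1,0,0.08,0,0,0,0],[-1,0,0.12,0,0,0,0],[-1,0,0.16,0,0,0,0],[-1,0,0.188,0,0,0,0],[-1,-0.035,0.188,0,0,0,0],[-1,-0.0694,0.188,0,0,0,0],[-1,-0.0694,0.188,0,0,0,0]]'
python3 -m creep '[[-1,0,0,0,0,0,0],[-1,0,0,0,0,0,0],[-1,0,0,0,0,0,0]]'
python3 - <<'E'
from h import *
go((.522,.3451,.17,180),(.522,.3451,.118,180));print(status.read_state()['eef_rot'])
E
```

```text
time: 42.22
eef_pos: [0.5289, 0.3439, 0.2118]
eef_rot: [-3.141, 0.005, 3.136]
wrist_force: [0.8, -0.5, -1.1]
width: 0.113
grasp_force: 49.1
time: 42.47
eef_pos: [0.5204, 0.3454, 0.2128]
eef_rot: [-3.141, -0.001, -3.137]
wrist_force: [-1.2, 0.8, 0.5]
width: 0.111
grasp_force: 49.2
[ -0.0016 -0.0003 0.0428 0 0 0.3 ] 0.043
[ 0.0 0.0 0.052 0 0 -0.0 ] 0.052
[-3.14143644e+00 -9.26970114e-04 -3.13687373e+00]
```

```bash
python3 -m creep '[[-1,-0.0013,0,0.03,0,0,0],[-1,-0.0013,0,0.043,0,0,0],[-1,-0.0013,0,0.043,0,0,0],[-1,-0.0013,0,0.043,0,0,0],[-1,-0.0013,0,0.043,0,0,0]]'
python3 - <<'E'
from h import *
s=status.read_state();print(np.round(s['eef_pos'],4),np.round(s['wrist_force'],1))
p=cap('side');cv2.imwrite('pics/s14.png',cv2.resize(p['image'][150:220,270:330,::-1],(514,600),interpolation=cv2.INTER_CUBIC))
E
```

```text
time: 42.88
eef_pos: [0.5229, 0.3459, 0.1707]
eef_rot: [3.141, 0.0, -3.138]
wrist_force: [0.4, 0.0, 0.1]
width: 0.112
grasp_force: 49.1
[0.5229 0.3459 0.1707] [0.4 0.  0.1]
```

View pics/s14.png

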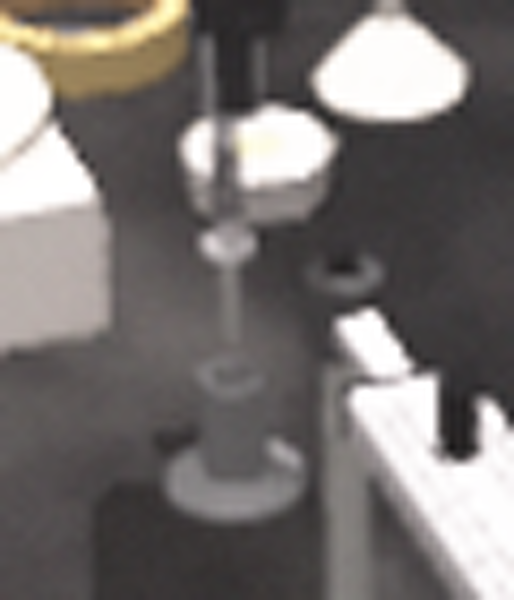

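Stylus point (about 232,345) hangs right above the stand's hole (232,375). Lower gently.

```bash
python3 -m creep '[[-1,0.0005,-0.0005,0.012,0,0,0],[-1,0.0005,-0.0005,0.024,0,0,0],[-1,0.0005,-0.0005,0.034,0,0,0],[-1,0.0005,-0.0005,0.044,0,0,0],[-1,0.0005,-0.0005,0.05,0,0,0],[-1,0.0005,-0.0005,0.053,0,0,0],[-1,0.0005,-0.0005,0.053,0,0,0]]'
```

```text
time: 43.52
eef_pos: [0.5221, 0.3443, 0.117]
eef_rot: [-3.14, -0.0, -3.139]
wrist_force: [-1.9, -2.5, 5.8]
width: 0.115
grasp_force: 49.9
```

Seated (same height as at pick-up). Release, rise, back off and check everything.

```bash
python3 -m creep '[[-0.1,0,0,0,0,0,0],[-0.1,0,0,0,0,0,0],[-0.1,0,0,0,0,0,0],[-0.1,0,0,-0.03,0,0,0],[-0.1,0,0,-0.07,0,0,0],[-0.1,0,0,-0.11,0,0,0],[-0.1,0,0,-0.15,0,0,0],[-0.1,0,0,-0.16,0,0,0]]'
python3 -m creep '[[-0.1,0.12,0.2,0,0,0,0],[-0.1,0.12,0.2,0,0,0,0],[-0.1,0.12,0.2,0,0,0,0],[-0.1,0.12,0.2,0,0,0,0],[-0.1,0.12,0.2,0,0,0,0],[-0.1,0.12,0.2,0,0,0,0],[-0.1,0.12,0.2,0,0,0,0],[-0.1,0.12,0.2,0,0,0,0]]'
python3 -m creep '[[-0.1,0,0,0,0,0,0],[-0.1,0,0,0,0,0,0]]'
python3 bar.py; python3 - <<'E'
from h import *
p=jars('top');q=jars('side');W=cloud(q)
a=p['image'][...,::-1];b=q['image'][...,::-1]
o=np.zeros((600,800,3),np.uint8);o[:260,:800]=cv2.resize(a[175:275,140:448],(800,260));o[265:600,:300]=cv2.resize(b[225:320,285:370],(300,335));o[265:600,320:600]=cv2.resize(b[150:230,270:337],(280,335))
cv2.imwrite('pics/fin.png',o)
for k in range(1,6):
    r=[]
    for dx in(-.008,.008):
        c=np.array([.4445-.042*(3-k)*.014+dx,-.0183+(3-k)*.014]);t=W[(abs(W[...,0]-c[0])<.005)&(abs(W[...,1]-c[1])<.004)&(W[...,2]<.05)];r.append(round(np.mean(t[:,2])*1000,1))
    print(k,r)
E
```

```text
time: 44.18
eef_pos: [0.5237, 0.3481, 0.2836]
eef_rot: [3.133, 0.007, -3.139]
wrist_force: [0.2, 1.4, 0.4]
width: 0.451
grasp_force: 0.0
time: 44.85
eef_pos: [0.3998, 0.546, 0.2763]
eef_rot: [3.141, -0.001, -3.135]
wrist_force: [1.1, -0.6, 0.6]
width: 0.448
grasp_force: 0.0
time: 45.02
eef_pos: [0.4037, 0.5429, 0.2763]
eef_rot: [-3.14, 0.001, -3.141]
wrist_force: [0.6, -0.1, -0.1]
width: 0.45
grasp_force: 0.0
top 1 45 [-0.06009041  0.51702031]
top 2 45 [-0.05992552  0.55994589]
side 1 45 [-0.05568206  0.51208128]
side 2 44 [-0.05936403  0.55802978]
top 0.75 [ 0.6516 -0.5033  0.6515 -0.5039  0.0359  0.0176] [254. 214. 241.]
top 0.72 [ 0.3486 -0.347   0.3487 -0.3477  0.0386  0.0202] [254. 224. 246.]
top 0.63 [ 0.6387 -0.3733  0.6397 -0.3736  0.0395  0.0203] [187. 127.  82.]
top 0.41 [ 0.5283 -0.0952  0.5295 -0.094   0.0681  0.0126] [54. 56. 58.]
side 0.65 [ 0.5408 -0.0999  0.5405 -0.1018  0.0669  0.0227] [70. 66. 66.]
side 0.55 [ 0.639  -0.3794  0.6384 -0.3798  0.0373  0.0206] [135.5  79.   47. ]
side 0.54 [ 0.3478 -0.3514  0.3477 -0.3538  0.0376  0.0222] [252. 161. 205.]
side 0.48 [0.5359 0.0057 0.5359 0.003  0.0631 0.0204] [64. 60. 61.]
1 [np.float64(38.1), np.float64(37.3)]
2 [np.float64(38.5), np.float64(36.3)]
3 [np.float64(37.7), np.float64(36.5)]
4 [np.float64(39.2), np.float64(35.5)]
5 [np.float64(37.5), np.float64(36.1)]
```

View pics/fin.png

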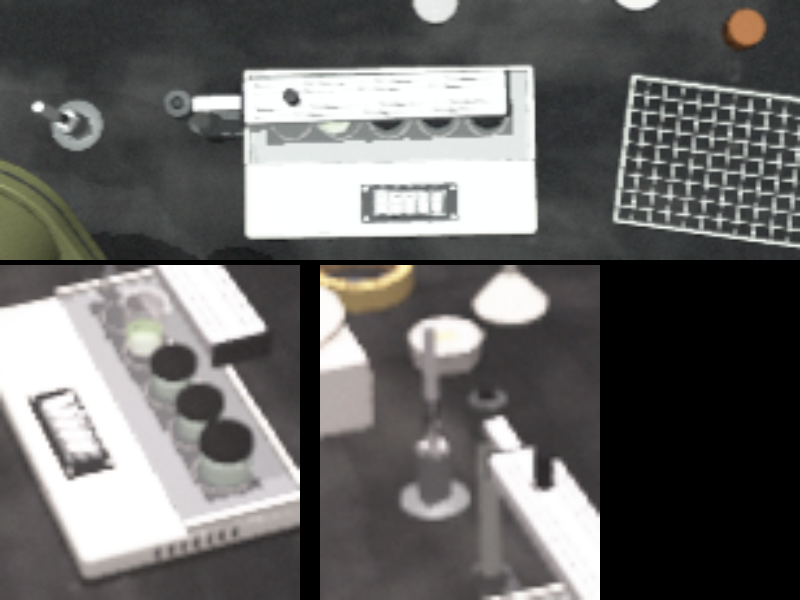

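```bash
python3 -c "
from workcell import job_done
print(job_done())"
```

```text
the job is handed in; nothing more can be done
None
```

The job is handed in: the three jars stand on places 3 to 5, within about 3 mm of ring centre; the lamp bar lies over the row, about 1° off by my measurement. Rockers 2 to 5 are on and rocker 1 off by a ten-picture depth average (the last single picture was unclear on rocker 1), and the stylus is back in its stand.

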